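Assemble a wheel-hub stack on the stub axle

ROBOT

A 6-joint arm with a two-finger parallel gripper is mounted at the origin on the work surface. World frame = base frame: x ahead of the robot, y to its left, z up, the work surface at z = 0. Lengths are in mm, angles in rad, forces in N, time in s.
With the tool pointing down it reaches from about 350 to 775 mm from the base axis. Payload 7.3 kg.
Tool frame: the origin (TCP) lies at the very end of the fingers, on their centre line; the grasp point (between the pads) lies 19 mm behind it (pinch_z is the distance from the TCP to the grasp point, in mm); z points along the fingers, y is the direction in which the jaws open and shut (so a half turn about z gives the same grasp; the last joint's range is limited). The gripper opens to 92 mm and grips with 3 to 60 N. Pads are 19 mm wide; open, the fingers measure 130 mm over their backs; the gripper's body (75 mm by 190 mm) begins 47 mm behind the grasp point.
Start: joints at [1.033, 0.342, 1.524, -0, 1.275, -0.146], TCP at [200.461, 485.245, 200.641] pointing down, gripper open.
Joint ranges: [-2.53, 2.53], [-0.77, 2.02], [0.04, 2.7], [-1, 4.14], [0.28, 2.66], [-3.11, 3.11]. Speed limits (rad/s): [2.57, 2.57, 3.14, 3.14, 3.14, 3.14].

INTERFACE

Orientations are given as [roll, pitch, yaw] about the fixed x, y, z axes, in that order (R = Rz(yaw) Ry(pitch) Rx(roll)).
In Python, from plant import * gives the robot as it stands.
- The arm moves only by the tool step_arm, never from a script. Its argument "moves" is one flat list of numbers, 7 for each row, row after row: the shift along the tool's x, y, z scaled (see below), then the turn, a rotation vector about the tool's x, y, z scaled (see below), then the closure, from -1 (fully open) to 1 (shut). A call has 1 to 8 rows; each row shifts and turns the pose as measured when the row begins, along the tool's axes as they then stand; what a row does not reach is not made up. The controller multiplies each number of a shift by 2 cm and each number of a turn by 4 degrees. A row lasts 1/12 s, in which the tool goes at most 41.7 mm and 7.16 degrees, less where a joint would pass 70% of its speed; a pose out of reach is approached as far as the arm can. A call with a number of a shift or a turn outside -1 to 1 is refused whole. A call with a gripper value outside its range is refused whole. The fingers move at their own pace and stop on an object; the grip force is fixed at half the most. Time passes only in rows, so rows that do not move let the fingers close. It gives the time, the measured TCP pose, the force and the opening at its end, in the units of the state.
- get_obs(): the state, without advancing time (a new reading comes with each control period).
- capture(name): name is "scene" or "top" or "wrist"; returns the picture (420x560x3 uint8, red, green, blue); there is no depth.
- get_calibration(name): a dict with "mtx" (3x3 intrinsics, pixels), "k1" (the pictures are not rectified: a ray, as slopes to the right and down, at radius r is drawn at 1 + k1 r^2 times it, then the intrinsics apply), "eye" and "orientation" of the camera in the world; the wrist camera has in their place "mount" (4x4, takes a point from camera to tool coordinates, whose origin is the TCP and whose axes are the flange's). Camera axes: x right, y down, z forward; pixel columns grow to the right and rows downward; lengths in mm; the calibration is good to about 2 mm. A picture is of the moment at which its call begins: read the wrist's pose just before it. get_calibration takes no time and is no camera call.
- close_job(): hands the job in, once; it reports no verdict.
The state is a dict: "time": time; "joint_positions": joint angles; "dq": joint speeds; "tau": joint torques, N m; "tool_pos": TCP position; "tcp_rot": TCP orientation; "contact_force": force on the tool from outside, world axes, zero at the start; "moment": the same for the moment, N m; "grip_width": finger opening in mm.
Only numpy, scipy, OpenCV 4.12 (cv2) and the standard library are available. Lean on these libraries where they do the work, as an engineer would, in place of code of your own. Each camera call takes 0.05 s, during which the arm holds its last target.

TASK

Build up the hub parts on the taller stub axle, the one on the square base, from the bottom up in this order: the large bearing down on the shoulder, then the spacer ring, then the small bearing, and last the dust cap, closed end up, over the end of the axle. Lower each part all the way down before letting go (do not let it drop down the axle), so that each sits flat on the one below. The shorter axle stays bare, and the tin, the carton and the wrench must not be disturbed.

Things in the scene. Friction and masses are not known exactly. Their poses are not given: they have to be found in the camera images.
- large_bearing_mid (a point): Large ball bearing, a steel ring lying flat with its balls seen from above: 62 mm outside diameter, 24 mm bore, 20 mm high, about 0.25 kg. The point is its centre, half-way up (10 mm above its underside); z is its axis, up.
- spacer_mid (a point): Spacer ring, a plain thick aluminium ring without balls lying flat: 36 mm outside diameter, 24 mm bore, 14 mm high. The point is its centre, half-way up (7 mm above its underside); z is its axis, up.
- small_bearing_mid (a point): Small ball bearing, a steel ring lying flat with its balls seen from above: 46 mm outside diameter, 24 mm bore, 16 mm high. The point is its centre, half-way up (8 mm above its underside); z is its axis, up.
- cap_mid (a point): Dust cap, a steel cup lying mouth down, closed at the top: 40 mm outside diameter, 28 mm inside, 32 mm high, closed end 6 mm thick, its top edge bevelled over the last 6 mm. The point is its centre, half-way up (16 mm above its rim); z is its axis, up (closed end).
- tall_axle: Taller stub axle, fixed upright on a SQUARE grey base 100 x 100 x 14 mm screwed to the bench. On the base a round shoulder of 44 mm diameter whose flat top is 35 mm above the bench; from there a round shaft of 18 mm diameter rises to a tip 93 mm above the bench, the last 8 mm tapering to 8 mm diameter. Origin: on the axle's axis at bench level; z up along the axle. It may stand turned about z.
- short_axle: Shorter stub axle, fixed upright on a ROUND grey base of 100 mm diameter, 14 mm high; same shoulder (44 mm diameter, top 35 mm above the bench) and 18 mm shaft, tip only 65 mm above the bench. Not to be used. Origin: on its axis at bench level; z up.
- tin: Bystander: round green grease tin with a dark lid, 66 mm diameter, 60 mm high, loose. Origin: centre of its underside; z up.
- carton: Bystander: closed cardboard carton, a 60 mm cube, loose. Origin: centre of its underside; z up.
- wrench: Bystander: steel wrench about 180 mm long lying flat on the bench, beyond the parts. Origin: middle of its underside; x along its length.
Not all that is in view belongs to the job. Leave any purple look-alike of the part that bears spacer_mid alone.

How it is judged (in metres and radians):
On the way, in this order (a step that is already met when the one before it is completed fails the run):
1. the large bearing sits fully down in its place on the taller axle (horizontal distance between large_bearing_mid and tall_axle below 0.008 m and z of large_bearing_mid in the frame of tall_axle between 0.041 and 0.049 m and angle between large_bearing_mid's own z axis and vertical below 0.1 rad), for 0.2 s.
2. the spacer ring sits fully down in its place on the taller axle (horizontal distance between spacer_mid and tall_axle below 0.008 m and z of spacer_mid in the frame of tall_axle between 0.058 and 0.066 m and angle between spacer_mid's own z axis and vertical below 0.1 rad), for 0.2 s.
3. the small bearing sits fully down in its place on the taller axle (horizontal distance between small_bearing_mid and tall_axle below 0.008 m and z of small_bearing_mid in the frame of tall_axle between 0.073 and 0.081 m and angle between small_bearing_mid's own z axis and vertical below 0.1 rad), for 0.2 s.
4. the dust cap sits fully down in its place on the taller axle (horizontal distance between cap_mid and tall_axle below 0.008 m and z of cap_mid in the frame of tall_axle between 0.097 and 0.105 m and angle between cap_mid's own z axis and vertical below 0.1 rad), for 0.2 s.
At the end, for the whole second after the job is handed in: All four parts are threaded on the taller axle, from the bottom: large bearing on the shoulder, spacer ring, small bearing, dust cap; each within 8 mm of the axle's axis, within 4 mm of its proper height, tilted less than 0.1 rad, at rest (below 0.02 m/s) and released (all of step 1 and all of step 2 and all of step 3 and all of step 4 and linear speed of each of large_bearing, spacer, small_bearing, cap below 0.02 m/s); the robot touches nothing.
It fails at once if the tin, the carton or the wrench is pushed more than 15 mm or tipped over (distance of any of tin, carton, wrench from where it was at the start of the episode above 0.015 m or angle between any of tin, carton, wrench's own z axis and vertical above 0.35 rad).
It fails at once if a part is let fall down the axle (out of the fingers and faster than 0.6 m/s, a drop of about 18 mm) ((horizontal distance between large_bearing_mid and tall_axle below 0.02 m and contact force between the fingers and large_bearing below 0.05 N and linear speed of large_bearing above 0.6 m/s) or (horizontal distance between spacer_mid and tall_axle below 0.02 m and contact force between the fingers and spacer below 0.05 N and linear speed of spacer above 0.6 m/s) or (horizontal distance between small_bearing_mid and tall_axle below 0.02 m and contact force between the fingers and small_bearing below 0.05 N and linear speed of small_bearing above 0.6 m/s) or (horizontal distance between cap_mid and tall_axle below 0.02 m and contact force between the fingers and cap below 0.05 N and linear speed of cap above 0.6 m/s)).
It also fails if it takes over 102 s, if anything falls off the work surface, if the arm or the gripper's body presses on something with over 40 N, if the wrist force passes 120 N, or if a joint passes its speed limit or range.

## Working session

There is one attempt and no reset: what is moved stays moved. The work goes in short steps, Python scripts to look and compute and a tool call to move; the robot and the scene stay as the last step left them, time stands still between calls to the robot, and variables do not carry over. Pictures are saved under pics/ and viewed, and the job is handed in when it is done.

Besides the shell and the picture viewer there is one more tool, called as name(argument=value, ...) on one line, values as JSON. step_arm: Moves the arm, as the interface text tells. Shifts and turns lie within -1 to 1; 1 stands for 2 cm of shift or 4 degrees of turn. Its arguments: {"type":"object","properties":{"moves":{"type":"array"}},"required":["moves"]}

```bash
ls; mkdir -p pics
python3 - <<'E'
from plant import *
import cv2
print(get_obs())
for n in ["scene","top","wrist"]:
    print(n,get_calibration(n))
    im=capture(n); cv2.imwrite(f"pics/a_{n}.png",im[:,:,::-1])
E
```

```text
pics
{'time': 0.0, 'joint_positions': array([ 1.03301662e+00,  3.42729828e-01,  1.52506555e+00,  1.39790583e-05,
        1.27539900e+00, -1.45986075e-01]), 'dq': array([-6.90546555e-04, -1.96021790e-03,  1.03458769e-03,  2.06295027e-04,
        3.67141830e-05, -4.96021659e-04]), 'tau': array([-1.45113434e-03, -4.31243384e+01, -2.44214219e+01,  7.14876596e-02,
        5.58739551e-02, -1.36021331e-04]), 'tool_pos': array([200.19401269, 484.82259114, 199.92437925]), 'tcp_rot': array([-3.14000991e+00, -2.46225140e-04,  2.74979475e+00]), 'contact_force': array([-0.33176526, -0.83358222,  0.55248935]), 'moment': array([ 0.06889915,  0.01097008, -0.04916747]), 'grip_width': 91.91554753796272}
scene {'mtx': array([[432.91074126,   0.        , 280.59441694],
       [  0.        , 432.91074126, 213.30348759],
       [  0.        ,   0.        ,   1.        ]]), 'k1': 0.04515853971660705, 'eye': array([1114.44641819, -589.53382847,  695.67056901]), 'orientation': array([-2.26130721,  0.01094741,  0.70883386])}
top {'mtx': array([[427.07589025,   0.        , 282.76239826],
       [  0.        , 427.07589025, 211.18184028],
       [  0.        ,   0.        ,   1.        ]]), 'k1': -0.0895329166251006, 'eye': array([397.17155305, -13.11749153, 926.41455784]), 'orientation': array([-2.91448135, -0.00398263, -1.60790177])}
wrist {'mtx': array([[315.0144517 ,   0.        , 277.8614175 ],
       [  0.        , 315.0144517 , 206.91906917],
       [  0.        ,   0.        ,   1.        ]]), 'k1': -0.04471504677948079, 'mount': array([[-1.79217332e-03, -9.69735301e-01, -2.44152070e-01,
         6.56353755e+01],
       [ 9.99998368e-01, -1.79415739e-03, -2.14262547e-04,
        -9.69984958e-01],
       [-2.30269284e-04, -2.44152055e-01,  9.69736934e-01,
        -1.84327516e+02],
       [ 0.00000000e+00,  0.00000000e+00,  0.00000000e+00,
         1.00000000e+00]])}
```

View pics/a_top.png

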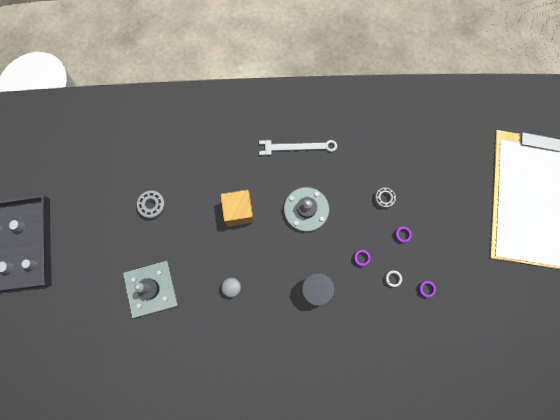

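View pics/a_scene.png

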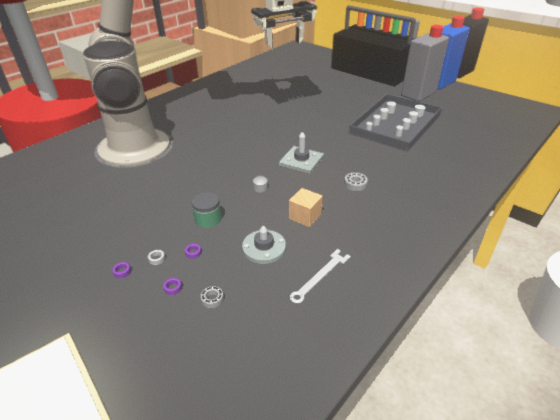

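View pics/a_wrist.png

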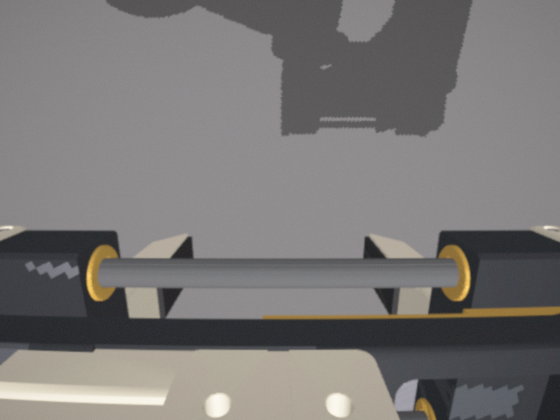

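```bash
cat > h.py <<'E'
import numpy as np, cv2
from scipy.spatial.transform import Rotation as Rn
from plant import *
def cam(name,obs=None):
    c=get_calibration(name)
    if name=="wrist":
        T=np.eye(4); T[:3,:3]=Rn.from_euler('xyz',obs["tcp_rot"]).as_matrix(); T[:3,3]=obs["tool_pos"]
        M=T@c["mount"]; return c["mtx"],c["k1"],M[:3,3],M[:3,:3]
    return c["mtx"],c["k1"],c["eye"],Rn.from_euler('xyz',c["orientation"]).as_matrix()
def ray(C,uv):
    K,k1,e,R=C; uv=np.atleast_2d(np.array(uv,float))
    p=cv2.undistortPoints(uv.reshape(-1,1,2),K,np.array([k1,0,0,0,0.]))[:,0]
    return e,(np.c_[p,np.ones(len(p))])@R.T
def onplane(C,uv,z):
    e,d=ray(C,uv); return e+d*((z-e[2])/d[:,2])[:,None]
def proj(C,P):
    K,k1,e,R=C; q=(np.atleast_2d(P)-e)@R; s=q[:,:2]/q[:,2:]
    s=s*(1+k1*(s**2).sum(1))[:,None]; return s@K[:2,:2].T+K[:2,2]
E
python3 - <<'E'
from h import *
im=cv2.imread("pics/a_top.png")
C=cam("top")
for n,uv,z in [("LB",(150,204),20),("tallbase",(150,289),14),("talltip",(140,287),93),("cap",(231,287),32),("SB",(385,198),16),("sp",(394,279),14),("shortbase",(306,210),14),("tin",(318,290),60),("carton",(237,207),60),("wr",(300,147),5)]:
    print(n,onplane(C,uv,z).round(1))
tiles=[]
for u,v in [(150,204),(150,289),(231,287),(385,198),(394,279),(306,210)]:
    tiles.append(cv2.resize(im[v-35:v+35,u-35:u+35],(260,260),interpolation=cv2.INTER_NEAREST))
cv2.imwrite("pics/a_tiles.png",np.vstack([np.hstack(tiles[:3]),np.hstack(tiles[3:])]))
E
```

```text
LB [[633.2 267.3  20. ]]
tallbase [[448.3 263.8  14. ]]
talltip [[448.2 259.7  93. ]]
cap [[446.3  88.8  32. ]]
SB [[ 629.1 -252.2   16. ]]
sp [[ 450.7 -256.4   14. ]]
shortbase [[608.6 -75.6  14. ]]
tin [[432.5 -88.6  60. ]]
carton [[609.5  71.2  60. ]]
wr [[759.8 -69.9   5. ]]
```

View pics/a_tiles.png

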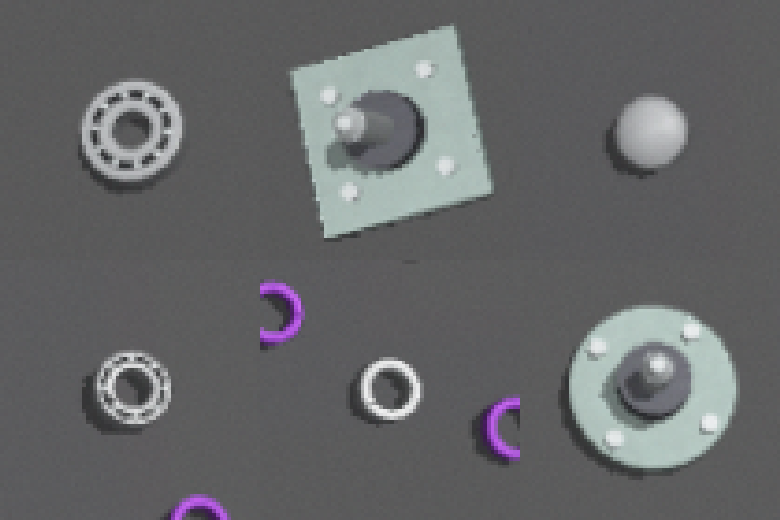

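The top view shows the large bearing at (150,204), the square-base axle at (150,289), the cap at (231,287), the small bearing at (385,198) and the spacer at (394,279). Purple rings sit around the spacer. I'll turn the tool to yaw = π/2 so the jaws lie along world x, clear of the purple rings, and move over the bearing and axle.

Run:
```python
import numpy as np
p=2.75
for i in range(17):
    q=p-np.radians(2)*0
    d=np.array([17.5,-12])
    x=np.array([np.cos(p),np.sin(p)]);y=np.array([np.sin(p),-np.cos(p)])
    print(i,round(d@x/20,2),round(d@y/20,2)); p-=np.radians(3.97)
```

```text
0 -1.04 -0.22
1 -1.05 -0.15
2 -1.06 -0.08
3 -1.06 -0.0
4 -1.06 0.07
5 -1.05 0.14
6 -1.04 0.22
7 -1.02 0.29
8 -1.0 0.36
9 -0.97 0.43
10 -0.94 0.49
11 -0.9 0.56
12 -0.86 0.62
13 -0.82 0.68
14 -0.77 0.73
15 -0.72 0.78
16 -0.66 0.83
```

step_arm(moves=[-1,-0.22,0,0,0,1,-1,-1,-0.15,0,0,0,1,-1,-1,-0.08,0,0,0,1,-1,-1,0,0,0,0,1,-1,-1,0.07,0,0,0,1,-1,-1,0.14,0,0,0,1,-1,-1,0.22,0,0,0,1,-1,-1,0.29,0,0,0,1,-1])

```text
time: 0.82
tool_pos: [334.0, 389.1, 197.5]
tcp_rot: [-3.135, 0.0, 2.174]
contact_force: [0.2, 0.1, 0.3]
grip_width: 92.2
```

step_arm(moves=[-1,0.36,0,0,0,1,-1,-0.97,0.43,0,0,0,1,-1,-0.94,0.49,0,0,0,1,-1,-0.9,0.56,0,0,0,1,-1,-0.86,0.62,0,0,0,1,-1,-0.82,0.68,0,0,0,1,-1,-0.77,0.73,0,0,0,1,-1,-0.72,0.78,0,0,0,1,-1])

```text
time: 1.48
tool_pos: [475.7, 281.6, 194.8]
tcp_rot: [-3.132, 0.006, 1.587]
contact_force: [0.4, 0.6, 0.6]
grip_width: 92.0
```

Run:
```python
from h import *
o=get_obs(); im=capture("wrist"); cv2.imwrite("pics/b.png",im[:,:,::-1])
C=cam("wrist",o); print(o["tool_pos"],o["tcp_rot"]); 
print(proj(C,[[448.2,261,93],[448.2,261,35],[633,267,20]]), proj(C,o["tool_pos"]))
```

```text
[475.65497154 281.59046364 194.77940348] [-3.13161805  0.00627751  1.58696808]
[[250.5201122  219.19526619]
 [255.36340015 204.36510267]
 [413.98179236 198.89782906]] [[279.18876523 235.42117438]]
```

View pics/b.png

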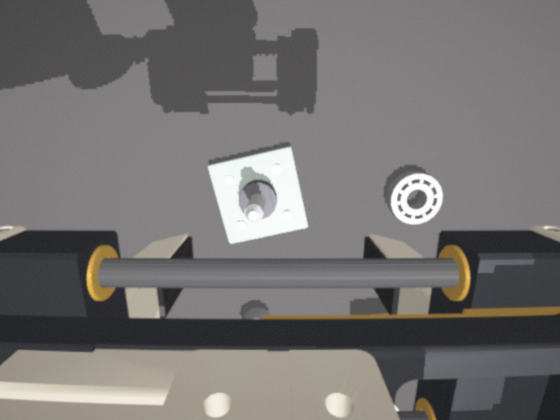

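```bash
cat >> h.py <<'E'
def blobs(mask,amin=40):
    cs,hi=cv2.findContours(mask.astype(np.uint8),cv2.RETR_EXTERNAL,cv2.CHAIN_APPROX_NONE)
    return [c for c in cs if cv2.contourArea(c)>=amin]
def circ(P):
    A=np.c_[2*P[:,:2],np.ones(len(P))]; s=np.linalg.lstsq(A,(P[:,:2]**2).sum(1),rcond=None)[0]
    return s[:2],np.sqrt(s[2]+s[:2]@s[:2])
E
python3 - <<'E'
from h import *
for name,f in [("wrist","b"),("top","a_top")]:
    im=cv2.imread(f"pics/{f}.png").astype(int); 
    o=get_obs(); C=cam(name,o)
    g=im.mean(2)
    for lab,P in [("LB",[633,267,20]),("base",[448.3,262,14])]:
        u,v=proj(C,P)[0].round().astype(int); w=58 if name=="wrist" else 30
        if lab=="LB": w=w*3//4
        sub=im[v-w:v+w,u-w:u+w]; gs=sub.mean(2)
        m=gs>(gs.max()+np.median(gs))/2 if lab=="LB" else gs>125
        if lab=="LB": m=gs>110
        for c in blobs(m,60):
            pts=c[:,0]+[u-w,v-w]
            if lab=="LB":
                Q=onplane(C,pts,20); print(name,lab,len(c),circ(Q),Q.mean(0))
            else:
                Q=onplane(C,pts,14)[:,:2]; r=cv2.minAreaRect(Q.astype(np.float32)); print(name,lab,len(c),r)
    for z,d in ((93,8),):
        pass
E
```

```text
wrist LB 333 (array([631.32242345, 266.34382604]), np.float64(57.769929398057336)) [631.66121619 267.55384055  20.        ]
wrist base 460 ((445.7417907714844, 259.7615966796875), (143.68948364257812, 140.8273162841797), 0.6916852593421936)
top LB 76 (array([634.82648228, 267.6148625 ]), np.float64(30.064572906979432)) [634.55680651 267.47440702  20.        ]
top base 175 ((448.97698974609375, 264.90972900390625), (99.64307403564453, 99.40152740478516), 14.259434700012207)
```

Run:
```python
from h import *
im=cv2.imread("pics/b.png").astype(int); o=get_obs(); C=cam("wrist",o)
g=im.mean(2); print(g[150,350],g[170,240],g[213,253],g[198,393])
print(im[165,240],im[150,350],im[213,253])
for t in (140,155,170):
    m=(g>t); m[235:]=0
    for c in blobs(m,100):
        pts=c[:,0]; Q=onplane(C,pts,20); q=onplane(C,pts,14)[:,:2].astype(np.float32)
        print(t,pts.mean(0),circ(Q),cv2.minAreaRect(q))
b=im[170:250,200:310].astype(np.uint8)
cv2.imwrite("pics/b2.png",cv2.resize(b,None,fx=6,fy=6,interpolation=cv2.INTER_NEAREST))
```

```text
131.66666666666666 227.33333333333334 255.0 254.0
[247 249 244] [132 131 132] [255 255 255]
140 [549.19480519 229.25974026] (array([809.9165193 , 225.54201022]), np.float64(10.46358602389041)) ((815.0773315429688, 224.33047485351562), (34.17634201049805, 11.893645286560059), 0.13507243990898132)
140 [ 10.         229.35384615] (array([143.55661846, 219.11120924]), np.float64(11.926569674988924)) ((139.0182647705078, 217.4302520751953), (36.46774673461914, 12.079934120178223), 1.0403680801391602)
140 [416.57333333 198.86666667] (array([639.73150656, 262.77270677]), np.float64(31.304756956521395)) ((642.36083984375, 261.1483459472656), (63.815521240234375, 64.3501205444336), 77.21159362792969)
140 [259.30063291 193.4556962 ] (array([455.18246722, 265.9091072 ]), np.float64(55.73945190552418)) ((453.9076232910156, 261.90234375), (102.50492858886719, 101.63397979736328), 13.20266056060791)
155 [  9.30434783 229.66666667] (array([142.8653431 , 218.09441898]), np.float64(10.564377671597512)) ((137.65640258789062, 217.39199829101562), (33.74349594116211, 12.051719665527344), 1.0423839092254639)
155 [416.54054054 198.53378378] (array([639.60015969, 262.98797488]), np.float64(30.84397550504179)) ((642.38525390625, 261.6720886230469), (62.80125045776367, 62.52752685546875), 0.7570066452026367)
155 [259.35782748 193.30351438] (array([455.099528  , 265.97803113]), np.float64(55.193939737484655)) ((453.7521057128906, 262.0105895996094), (100.97016143798828, 100.8594970703125), 13.26207160949707)
170 [416.62758621 198.65517241] (array([639.55879044, 262.98847319]), np.float64(30.535123384964237)) ((642.362548828125, 261.6354064941406), (61.68951416015625, 63.055870056152344), 5.595475673675537)
170 [259.4437299 193.5755627] (array([455.16003968, 265.82651398]), np.float64(54.876827508996)) ((453.7970886230469, 262.19488525390625), (100.28024291992188, 99.97791290283203), 13.275989532470703)
```

View pics/b2.png

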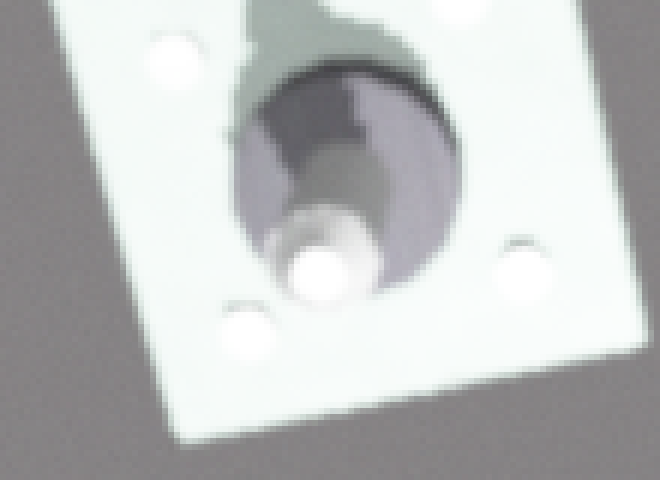

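step_arm(moves=[-0.1,1,0.5,-0.14,0.09,0.23,-1,-0.1,1,0.5,0,0,0,-1,-0.1,1,0.5,0,0,0,-1,-0.1,1,0.5,0,0,0,-1,-0.1,1,0.5,0,0,0,-1,-0.1,1,0.5,0,0,0,-1,-0.1,1,0.5,0,0,0,-1,-0.1,1,0.5,0,0,0,-1])

```text
time: 2.2
tool_pos: [643.6, 260.2, 111.7]
tcp_rot: [3.141, 0.001, 1.563]
contact_force: [0.4, -0.1, 0.2]
grip_width: 92.0
```

Run:
```python
from h import *
for i in range(2):
    o=get_obs(); im=capture("wrist"); print(o["time"],o["tool_pos"],o["tcp_rot"],abs(o["dq"]).max())
cv2.imwrite("pics/c.png",im[:,:,::-1])
C=cam("wrist",o); g=im.astype(int).mean(2); 
for t in (155,175):
    m=(g>t); m[240:]=0
    for c in blobs(m,100):
        pts=c[:,0]; Q=onplane(C,pts,20); print(t,pts.mean(0),circ(Q))
```

```text
2.2 [643.58533931 260.16161647 111.65115591] [3.14056076e+00 8.78864835e-04 1.56344963e+00] 0.660753412592537
2.25 [645.74243504 258.60339694 108.39078409] [-3.14133399e+00  2.19374763e-03  1.56176419e+00] 0.10453576093631639
155 [268.01530612 192.07653061] (array([636.30960593, 267.03554445]), np.float64(30.759420689578764))
155 [ 57.56122449 197.        ] (array([448.82293609, 267.84796819]), np.float64(48.96648661803647))
175 [268.0257732  192.30927835] (array([636.31498329, 267.0725249 ]), np.float64(30.415910299558963))
175 [ 59.37219731 193.93273543] (array([451.55066967, 269.5363871 ]), np.float64(47.58871653994177))
```

View pics/c.png

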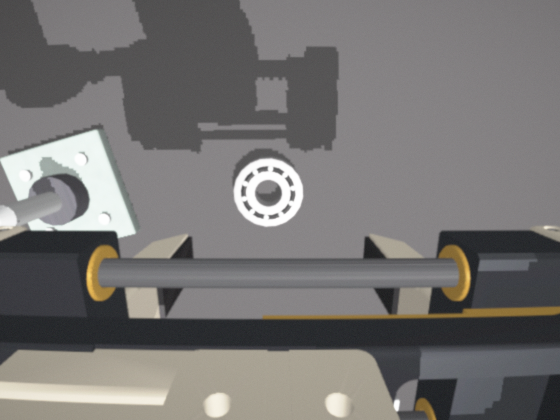

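The wrist view shows the large bearing at (268,192), which gives (636.3, 267.1). The top view agrees to within 2 mm, so I'll descend on it.

step_arm(moves=[0.14,-0.16,1,0,0,0,-1,0.14,-0.16,1,0,0,0,-1,0.14,-0.16,1,0,0,0,-1,0,0,1,0,0,0.1,-1,0,0,0,0,0,0,-1])

```text
time: 2.72
tool_pos: [632.2, 268.3, 27.2]
tcp_rot: [-3.14, 0.002, 1.555]
contact_force: [-0.8, 0.3, -1.4]
grip_width: 91.9
```

```bash
cat > look.py <<'E'
import sys
from h import *
name,f,t,z=sys.argv[1],sys.argv[2],float(sys.argv[3]),float(sys.argv[4])
o=get_obs(); im=capture(name); print(o["time"],o["tool_pos"].round(1),o["tcp_rot"].round(4),o["grip_width"].round(1),abs(o["dq"]).max().round(3))
cv2.imwrite(f"pics/{f}.png",im[:,:,::-1])
C=cam(name,o); g=im.astype(int).mean(2); m=(g>t)
if name=="wrist": m[240:]=0
for c in blobs(m,60):
    pts=c[:,0]; Q=onplane(C,pts,z); a,r=circ(Q); print(pts.mean(0).round(1),a.round(1),r.round(1))
E
python3 look.py wrist d 165 20
```

```text
Traceback (most recent call last):
  File "look.py", line 4, in <module>
    o=get_obs(); im=capture(name); print(o["time"],o["tool_pos"].round(1),o["tcp_rot"].round(4),o["grip_width"].round(1),abs(o["dq"]).max().round(3))
                                                                                                ^^^^^^^^^^^^^^^^^^^^^
AttributeError: 'float' object has no attribute 'round'
```

```bash
sed -i 's/o\["grip_width"\].round(1)/round(float(o["grip_width"]),1)/' look.py
python3 look.py wrist d 165 20
```

```text
2.7667 [633.1 268.8  29.4] [3.1410e+00 7.0000e-04 1.5556e+00] 91.5 0.059
[  8.8 230.4] [453.4 269.4] 6.7
[285.8 218.6] [636.3 274.4] 23.4
[ 39.7 192.2] [479.6 296.3] 26.0
```

View pics/d.png

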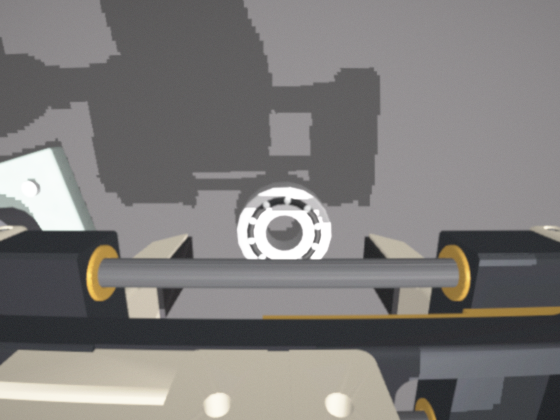

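Run:
```python
from h import *
o=get_obs();C=cam("wrist",o);print(o["tool_pos"])
print(onplane(C,[(284.5,230),(284.5,232)],20)); im=cv2.imread("pics/d.png")
a=np.linspace(0,6.28,60)
for c,col in (((636.3,267),(0,0,255)),((634.8,267.6),(0,255,0))):
  for r in (31,12):
    p=proj(C,np.c_[c[0]+r*np.cos(a),c[1]+r*np.sin(a),0*a+20]); cv2.polylines(im,[(p*16).round().astype(int)],True,col,1,cv2.LINE_AA,4)
cv2.imwrite("pics/d2.png",cv2.resize(im[170:270,220:350],None,fx=5,fy=5))
```

```text
[634.71096614 269.09558293  31.40658839]
[[638.29093369 268.75218681  20.        ]
 [638.27474477 267.37740377  20.        ]]
```

View pics/d2.png

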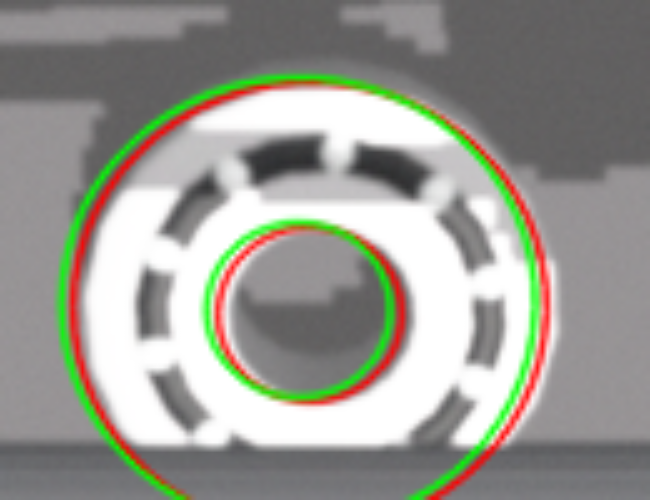

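step_arm(moves=[-0.12,0.15,0.6,0,0,-0.2,-1,0,0,0.6,0,0,0,-1,0,0,0,0,0,0,-1,0,0,0,0,0,0,-1])

```text
time: 3.15
tool_pos: [641.0, 267.5, 11.2]
tcp_rot: [3.129, -0.003, 1.572]
contact_force: [-0.4, 0.2, 0.2]
grip_width: 91.6
```

```bash
python3 look.py wrist e 165 20; python3 -c "
from h import *
for i in range(3): print(get_obs()['tool_pos'].round(2)); capture('wrist')"
```

```text
3.15 [641.  267.5  11.2] [ 3.1287e+00 -2.8000e-03  1.5719e+00] 91.6 0.011
[381.8 237.4] [702.3 271.2] 5.4
[174.7 237.3] [579.1 271.7] 5.3
[549.3 229.5] [806.  271.3] 5.7
[268.8 220.3] [636.3 275.9] 22.4
[ 16.8 197.4] [486.8 294.8] 21.0
[640.82 267.4   10.98]
[640.82 267.49  11.17]
[640.89 267.55  11.35]
```

step_arm(moves=[-0.02,-0.15,0.4,0.18,0,0,-1,0,0,0,0,0,0,-1,0,0,0,0,0,0,-1])

```text
time: 3.6
tool_pos: [638.3, 267.4, 3.6]
tcp_rot: [3.141, -0.003, 1.572]
contact_force: [0.2, -0.1, -0.0]
grip_width: 91.6
```

```bash
python3 look.py wrist e 165 20;  python3 - <<'E'
from h import *
o=get_obs();C=cam("wrist",o);im=cv2.imread("pics/e.png")
a=np.linspace(0,6.28,60)
for c,col in (((637,267),(0,0,255)),):
  for r in (31,12):
    p=proj(C,np.c_[c[0]+r*np.cos(a),c[1]+r*np.sin(a),0*a+20]); cv2.polylines(im,[(p*16).round().astype(int)],True,col,1,cv2.LINE_AA,4)
cv2.imwrite("pics/e2.png",cv2.resize(im[170:290,200:360],None,fx=5,fy=5))
E
```

```text
3.6 [638.3 267.4   3.6] [ 3.1409 -0.0034  1.572 ] 91.6 0.018
[381.8 237.3] [696.7 273.8] 5.0
[174.5 237.3] [578.7 273.5] 4.9
[549.6 229.8] [794.4 274. ] 5.7
[273.9 221.4] [636.3 276.9] 21.8
[ 15.4 196.9] [488.  295.9] 19.9
```

View pics/e2.png

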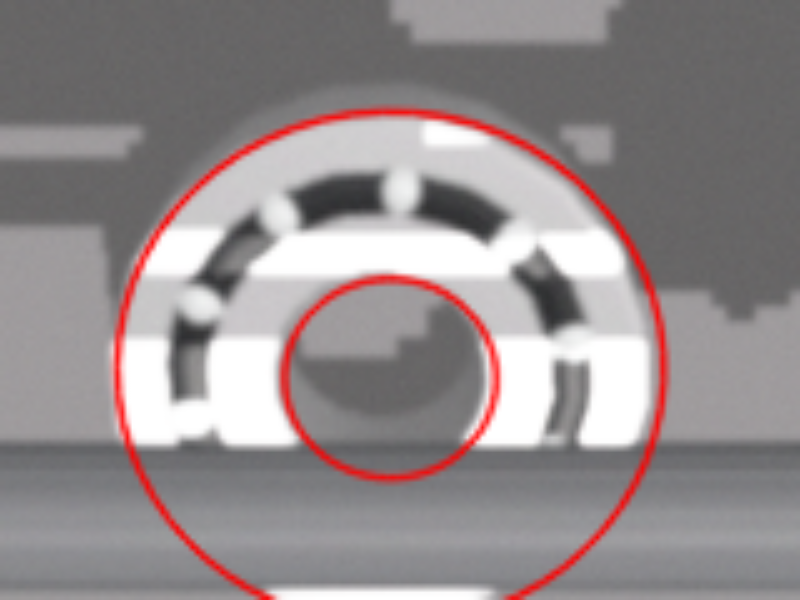

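The fit is good, with the bearing at about (636, 267). I'll close on it.

step_arm(moves=[0,0,0,0,0,0,1,0,0,0,0,0,0,1,0,0,0,0,0,0,1,0,0,0,0,0,0,1,0,0,0,0,0,0,1,0,0,0,0,0,0,1])

```text
time: 4.15
tool_pos: [638.0, 267.3, 3.5]
tcp_rot: [3.142, -0.003, 1.572]
contact_force: [-0.0, -0.1, -0.9]
grip_width: 56.7
```

step_arm(moves=[0,0,0,0,0,0,1,0,0,0,0,0,0,1])

```text
time: 4.32
tool_pos: [638.1, 267.4, 3.6]
tcp_rot: [3.141, -0.003, 1.572]
contact_force: [0.3, 0.9, -0.5]
grip_width: 43.0
```

```bash
python3 look.py wrist f 165 20
```

```text
4.3167 [638.1 267.4   3.6] [ 3.1413 -0.0032  1.5721] 43.0 0.001
[144.7 222.4] [562.3 279.9] 8.0
[147. 198.] [565.2 294.3] 4.1
[285.2 224.7] [641.4 271.6] 31.5
[ 18.2 200.1] [490.4 293.9] 21.4
[279.7 152.7] [648.7 318.5] 12.1
[340.9 150.8] [672.2 319.8] 7.8
[ 62.3 171.4] [524.4 306.1] 26.0
[423.5  99. ] [702.1 316.9] 70.4
```

View pics/f.png

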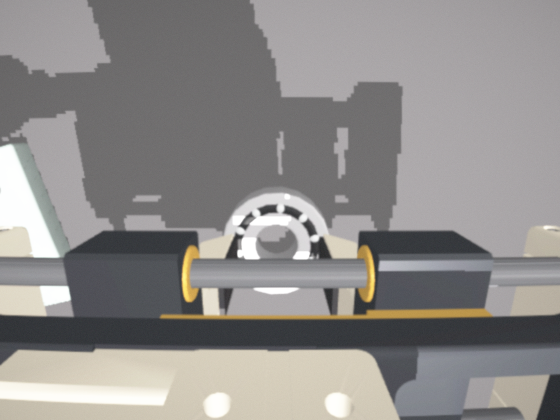

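step_arm(moves=[0,0,0,0,0,0,1,0,0,0,0,0,0,1])

```text
time: 4.53
tool_pos: [638.1, 267.4, 3.6]
tcp_rot: [3.141, -0.003, 1.572]
contact_force: [0.2, -0.7, -0.4]
grip_width: 25.4
```

```bash
python3 look.py wrist f1 165 20 | head -1
python3 - <<'E'
from h import *
im=cv2.imread("pics/f1.png"); cv2.imwrite("pics/f2.png",cv2.resize(im[170:330,180:370],None,fx=4,fy=4))
o=get_obs();C=cam("wrist",o); print(proj(C,o["tool_pos"]+[[31,0,16],[-31,0,16],[31,0,40],[-31,0,40]]))
im=capture("top"); cv2.imwrite("pics/f3.png",cv2.resize(im[150:320,80:250,::-1],None,fx=4,fy=4))
E
```

```text
4.5333 [638.1 267.4   3.6] [ 3.1413 -0.0032  1.572 ] 25.4 0.002
[[333.73985056 244.55939598]
 [224.83170475 244.63245113]
 [342.04095627 261.79916871]
 [216.98337324 261.88865378]]
```

View pics/f2.png

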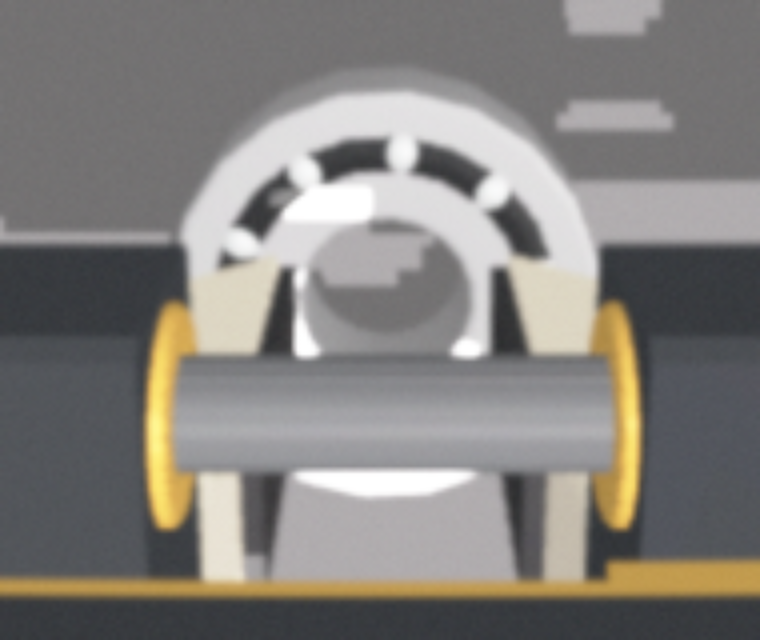

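View pics/f3.png

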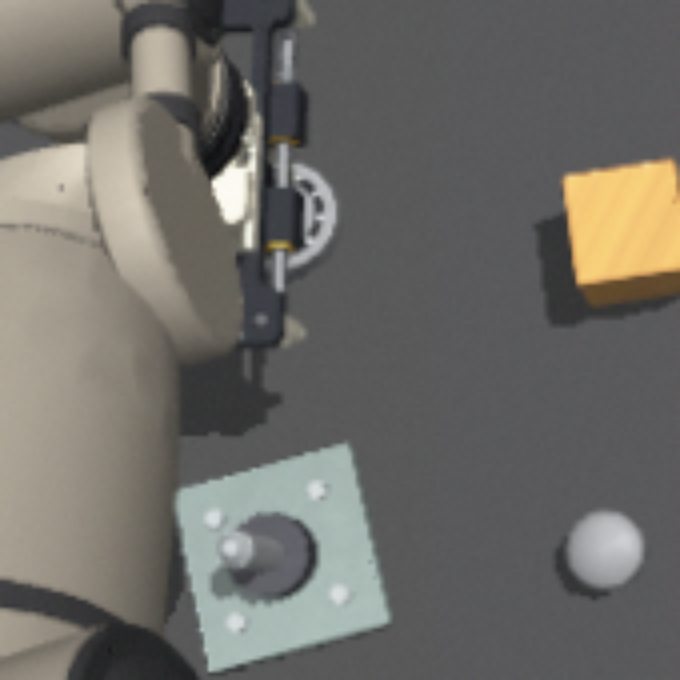

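Run:
```python
from h import *
o=get_obs();C=cam("scene"); p=proj(C,[o["tool_pos"],[448.5,264,93],[448.5,264,14]])
print(p)
im=capture("scene"); im=im[:,:,::-1].copy()
u,v=p[0].astype(int)
c=cv2.resize(im[v-60:v+60,u-80:u+80],None,fx=5,fy=5)
q=((p[0]-[u-80,v-60])*5).astype(int); cv2.circle(c,tuple(int(x) for x in q),4,(0,0,255),1)
cv2.imwrite("pics/g.png",c)
```

```text
[[355.4816748  183.90246599]
 [300.7819623  133.27705958]
 [300.26095218 157.33182756]]
```

View pics/g.png

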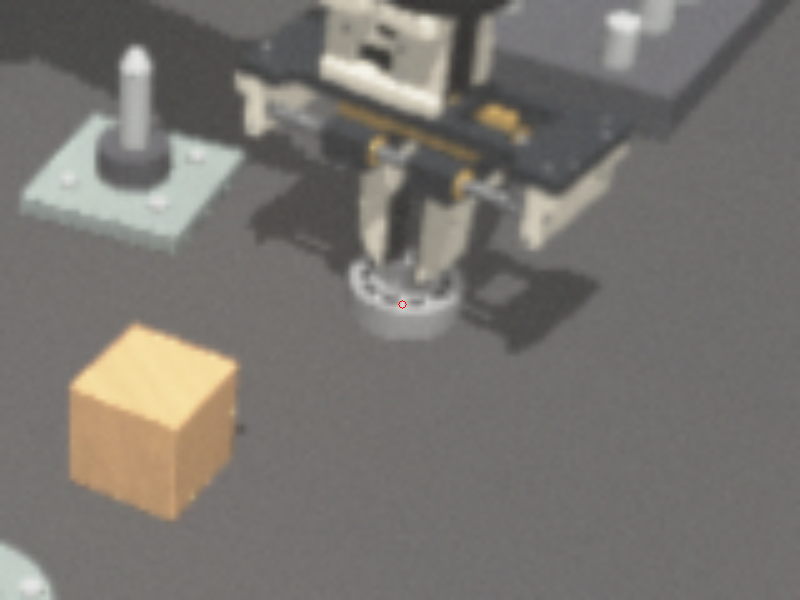

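The scene view shows the fingertips resting just above the bearing. So the real fingertips are about 18–20 mm higher than the reported TCP, and the fingers closed over its top. I'll open, then check where the fingertips are.

step_arm(moves=[0,0,0,0,0,0,-1,0,0,0,0,0,0,-1,0,0,0,0,0,0,-1,0,0,0,0,0,0,-1,0,0,0,0,0,0,-1,0,0,0,0,0,0,-1,0,0,0,0,0,0,-1,0,0,0,0,0,0,-1])

```text
time: 5.35
tool_pos: [638.1, 267.4, 3.6]
tcp_rot: [3.141, -0.003, 1.572]
contact_force: [0.3, 0.1, -1.0]
grip_width: 62.8
```

```bash
cat > sc.py <<'E'
import sys
from h import *
o=get_obs();C=cam("scene"); w=o["grip_width"]/2; t=o["tool_pos"]
R=Rn.from_euler('xyz',o["tcp_rot"]).as_matrix(); y=R[:,1]; z=R[:,2]
P=np.array([t+y*w,t-y*w,t+y*w-20*z,t-y*w-20*z]); p=proj(C,P)
im=capture("scene")[:,:,::-1].copy(); u,v=p[0].astype(int)
s=6; c=cv2.resize(im[v-60:v+40,u-65:u+65],None,fx=s,fy=s)
for i,q in enumerate(p):
    q=((q+.5-[u-65,v-60])*s).astype(int); cv2.circle(c,(int(q[0]),int(q[1])),4,[(0,0,255),(0,255,0)][i//2],1)
cv2.imwrite("pics/%s.png"%sys.argv[1],c); print(t.round(1),o["tcp_rot"].round(4),round(float(2*w),1),o["contact_force"].round(1))
E
python3 sc.py g2
```

```text
[638.1 267.4   3.6] [ 3.1413 -0.0032  1.572 ] 62.8 [ 0.3  0.1 -1. ]
```

View pics/g2.png

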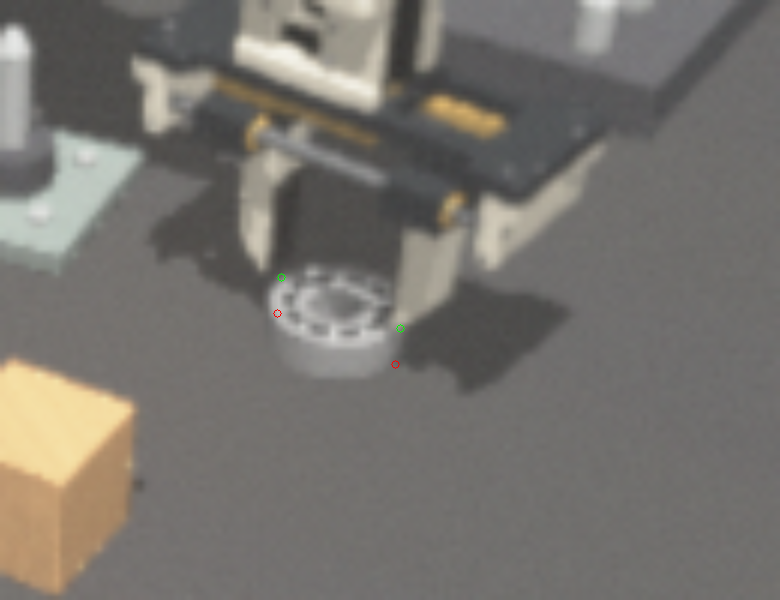

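The fingertips match the green marks, which sit 20 mm above the reported TCP. In effect the tips are at tool_z + ~19–20 mm. I'll open further and go down in steps, watching the force.

step_arm(moves=[0,0,0,0,0,0,-1,0,0,0,0,0,0,-1,0,0,0,0,0,0,-1,0,-0.1,0.35,0,0,0,-1,0,0,0.3,0,0,0,-1,0,0,0,0,0,0,-1,0,0,0,0,0,0,-1])

```text
time: 5.98
tool_pos: [635.6, 267.4, -11.0]
tcp_rot: [-3.142, -0.003, 1.572]
contact_force: [-0.1, -0.2, -0.2]
grip_width: 91.8
```

```bash
python3 sc.py g3
```

```text
[635.6 267.4 -11. ] [-3.1415e+00 -3.1000e-03  1.5721e+00] 91.8 [-0.1 -0.2 -0.2]
```

View pics/g3.png

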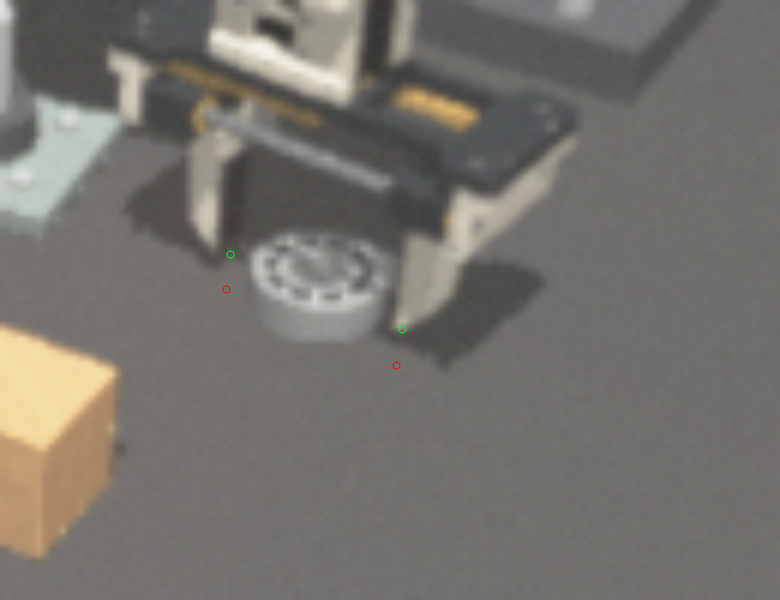

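Run:
```python
from h import *
o=get_obs();C=cam("scene"); t=o["tool_pos"]; R=Rn.from_euler('xyz',o["tcp_rot"]).as_matrix()
im=capture("scene")[:,:,::-1].copy(); u,v=proj(C,t)[0].astype(int); v-=25
s=6; c=cv2.resize(im[v-50:v+50,u-65:u+65],None,fx=s,fy=s)
for h,col in ((66,(0,0,255)),(86,(0,255,0))):
    L=np.array([[a,b,-h] for a,b in ((37.5,95),(37.5,-95),(-37.5,-95),(-37.5,95))]); p=proj(C,t+L@R.T)
    cv2.polylines(c,[((p+.5-[u-65,v-50])*s).astype(int)],True,col,1)
cv2.imwrite("pics/g4.png",c)
```

```text
(no output)
```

View pics/g4.png

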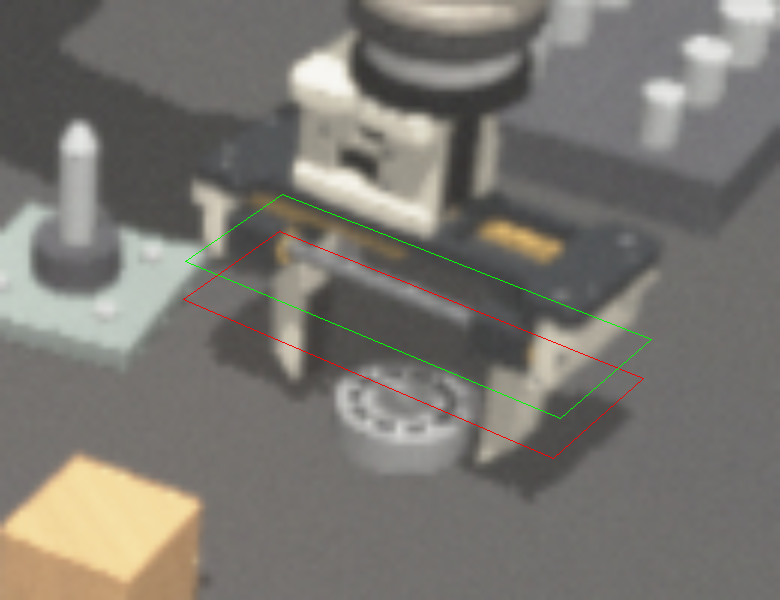

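The body is also higher than stated relative to the reported TCP, so the reported point is simply ~20 mm beyond the tips and the tip-to-body clearance of 66 mm holds. I'll go to tool z ≈ −15 and grip.

step_arm(moves=[0,0,0.2,0,0,0,-1,0,0,0,0,0,0,1,0,0,0,0,0,0,1,0,0,0,0,0,0,1,0,0,0,0,0,0,1,0,0,0,0,0,0,1,0,0,0,0,0,0,1,0,0,0,0,0,0,1])

```text
time: 6.75
tool_pos: [636.3, 267.5, -14.8]
tcp_rot: [3.14, -0.003, 1.572]
contact_force: [-0.4, -1.0, -0.4]
grip_width: 61.0
```

```bash
python3 sc.py g5; python3 look.py wrist g6 165 20 | head -1
```

```text
[636.3 267.5 -14.8] [ 3.1403 -0.0035  1.572 ] 61.0 [-0.4 -1.  -0.4]
6.8 [636.3 267.4 -14.8] [ 3.1404 -0.0034  1.5719] 60.6 0.003
```

View pics/g6.png

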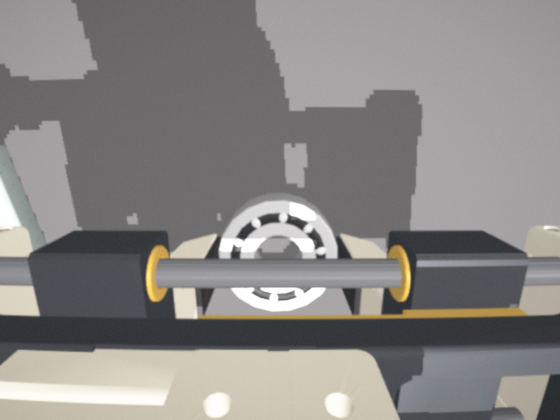

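step_arm(moves=[0,0,0,0,0,0,1,0,0,0,0,0,0,1,0,0,-0.5,0,0,0,1,0,0,-1,0,0,0,1,0,0,-1,0,0,0,1,0,0,-1,0,0,0,1,0,0,0,0,0,0,1,0,0,0,0,0,0,1])

```text
time: 7.52
tool_pos: [633.8, 266.5, 57.0]
tcp_rot: [-3.136, -0.001, 1.572]
contact_force: [-0.1, -0.0, -4.0]
grip_width: 61.4
```

```bash
python3 look.py wrist g7 165 20 | head -1;python3 sc.py g8
python3 - <<'E'
import cv2
a=cv2.imread("pics/g7.png")[150:340,150:410]; cv2.imwrite("pics/g9.png",cv2.resize(a,None,fx=3,fy=3))
E
```

```text
7.5167 [633.8 266.5  57. ] [-3.1361e+00 -1.5000e-03  1.5721e+00] 61.4 0.032
[634.2 266.6  57.3] [-3.1371e+00 -1.8000e-03  1.5720e+00] 60.9 [ 0.2 -0.  -2.7]
```

View pics/g9.png

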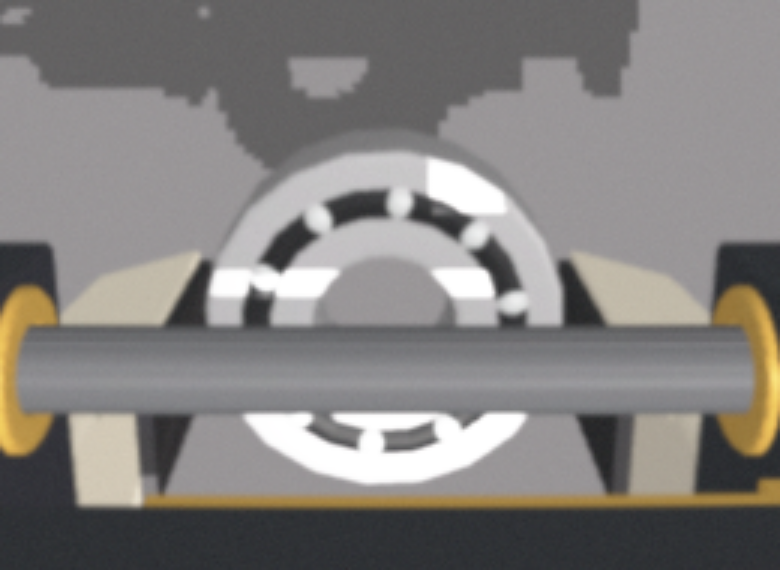

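View pics/g8.png

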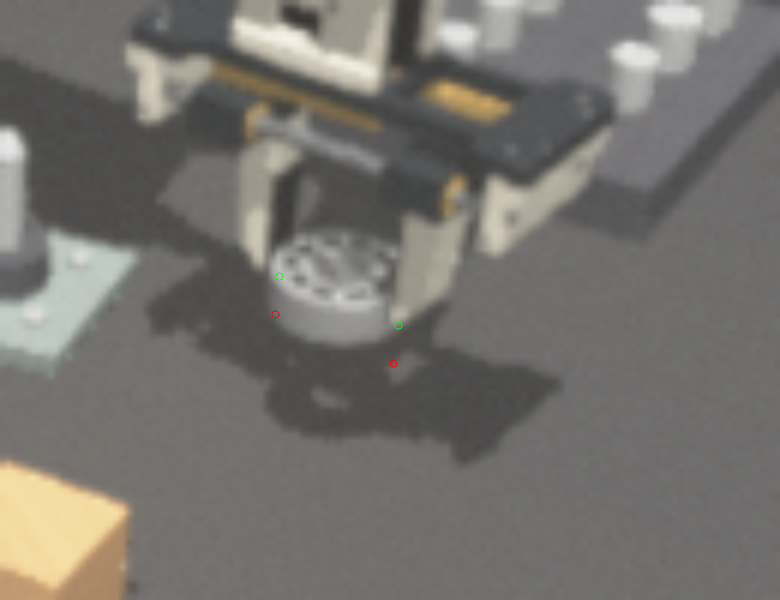

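step_arm(moves=[0,0,-1,0,0,0,1,0,-0.5,-1,0,0,0,1,-0.35,-1,-0.5,0,0,0,1,-0.35,-1,0,0,0,0,1,-0.35,-1,0,0,0,0,1,-0.35,-1,0,0,0,0,1,-0.35,-1,0,0,0,0,1,-0.35,-1,0,0,0,0,1])

```text
time: 8.28
tool_pos: [496.2, 221.5, 97.0]
tcp_rot: [-3.119, 0.003, 1.571]
contact_force: [-0.2, 1.1, -1.0]
grip_width: 61.0
```

step_arm(moves=[-0.35,-1,0,0,0,0,1,-0.35,-1,0,0,0,0,1,0,0,0,0,0,0,1,0,0,0,0,0,0,1,0,0,0,0,0,0,1])

```text
time: 8.7
tool_pos: [446.4, 204.7, 93.0]
tcp_rot: [-3.106, 0.007, 1.572]
contact_force: [-0.1, -0.2, -2.2]
grip_width: 61.3
```

```bash
python3 look.py wrist i 175 14
```

```text
8.7 [446.4 204.7  93. ] [-3.1065  0.0071  1.5718] 61.3 0.015
[ 12.9 235.5] [192.3 172.9] 8.8
[279.  225.1] [442.  177.3] 31.0
[292.7 128.8] [449.8 264. ] 54.4
```

View pics/i.png

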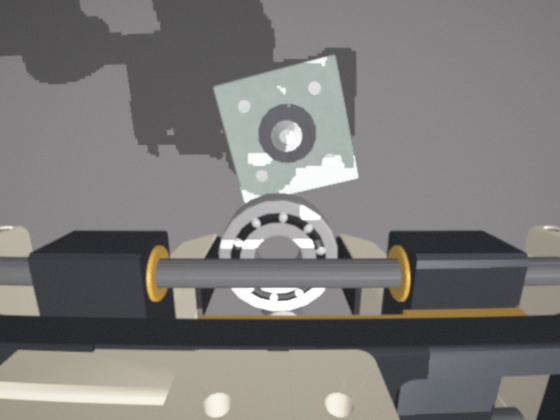

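```bash
cat > tl.py <<'E'
from h import *
def tool(o,P): 
    R=Rn.from_euler('xyz',o["tcp_rot"]).as_matrix(); return (np.atleast_2d(P)-o["tool_pos"])@R
E
python3 - <<'E'
from tl import *
o=get_obs();C=cam("wrist",o); im=cv2.imread("pics/i.png").astype(int); print(o["tool_pos"],o["tcp_rot"])
Q=onplane(C,[(214,88),(358,178),(334,56),(244,203)],14); print(Q[:,:2].round(1),Q[:2,:2].mean(0),Q[2:,:2].mean(0))
print("tip",onplane(C,(288,136),93))
m=(im.max(2)-im.min(2)>=6)
# base mask by greenness
g=im[:,:,1]-im[:,:,2]; m=(g>8); m[210:]=0
for c in blobs(m,2000):
    r=cv2.minAreaRect(onplane(C,c[:,0],14)[:,:2].astype(np.float32)); print(r)
    # dark shoulder: hole
sub=im[95:170,250:325].mean(2); d=(sub<110)
for c in blobs(d,300): Q=onplane(C,c[:,0]+[250,95],35); print("sh",circ(Q))
print(g[100,300],im[100,300],im[130,265])
# held bearing
print("held", onplane(C,[(278.2,255.7)],o["tool_pos"][2]+34.8))
cv2.imwrite("pics/i2.png",cv2.resize(im[85:185,230:350].astype(np.uint8),None,fx=6,fy=6,interpolation=cv2.INTER_NEAREST))
E
```

```text
[446.8316644  204.82118023  93.04108951] [-3.10690151  0.00693203  1.57173991]
[[392.4 300. ]
 [510.4 228.1]
 [486.7 323.1]
 [414.  205.8]] [451.44852598 264.04169483] [450.35689714 264.42159222]
tip [[451.86297006 264.83714737  93.        ]]
((450.44732666015625, 265.7984313964844), (99.59954071044922, 96.96460723876953), 14.044734001159668)
sh (array([450.62699016, 264.76359171]), np.float64(20.13160817705223))
11 [180 184 173] [112 104 105]
held [[447.39583207 206.34121884 127.84108951]]
```

View pics/i2.png

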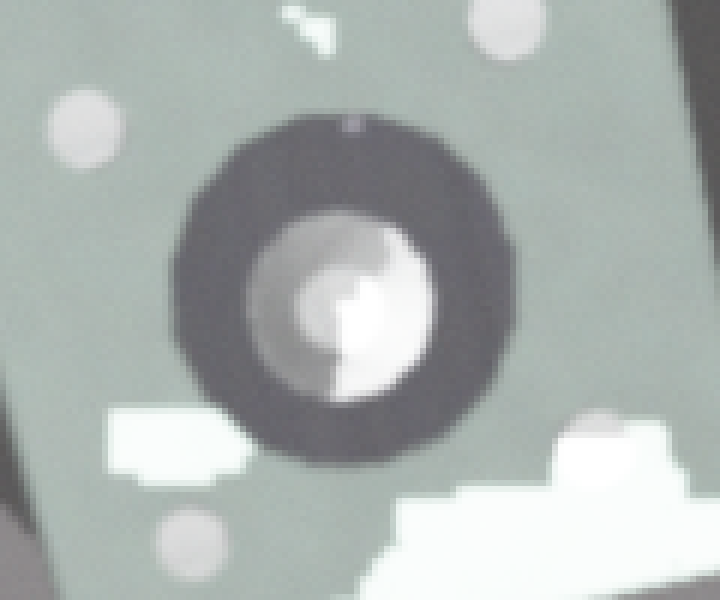

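step_arm(moves=[0,0.18,-0.3,-0.5,0.1,0,1,0.99,0,0,0,0,0,1,0.99,0,0,0,0,0,1,0.99,0,0,0,0,0,1,0,0,0,0,0,0,1,0,0,0,0,0,0,1,0,0,0,0,0,0,1])

```text
time: 9.33
tool_pos: [456.5, 267.8, 96.8]
tcp_rot: [3.138, -0.001, 1.57]
contact_force: [0.1, -0.2, -2.1]
grip_width: 61.1
```

```bash
python3 look.py wrist j 175 14|head -1;  python3 -c "
import cv2
a=cv2.imread('pics/j.png')[100:340,150:410]; cv2.imwrite('pics/j2.png',cv2.resize(a,None,fx=3,fy=2.5))"; python3 sc.py j3
```

```text
9.3333 [456.5 267.8  96.8] [ 3.1384e+00 -7.0000e-04  1.5697e+00] 61.1 0.016
[456.4 267.4  96.7] [ 3.1386e+00 -5.0000e-04  1.5694e+00] 61.7 [ 0.  -0.3 -3.6]
```

View pics/j2.png

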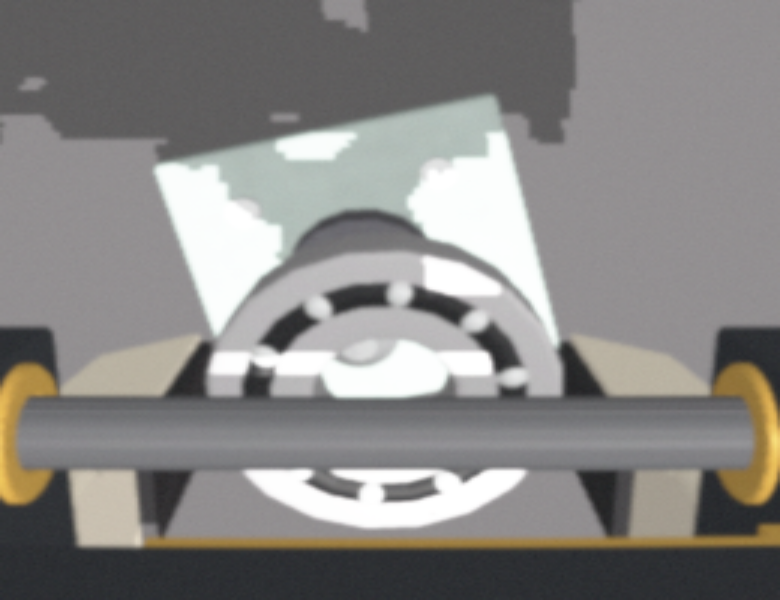

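View pics/j3.png

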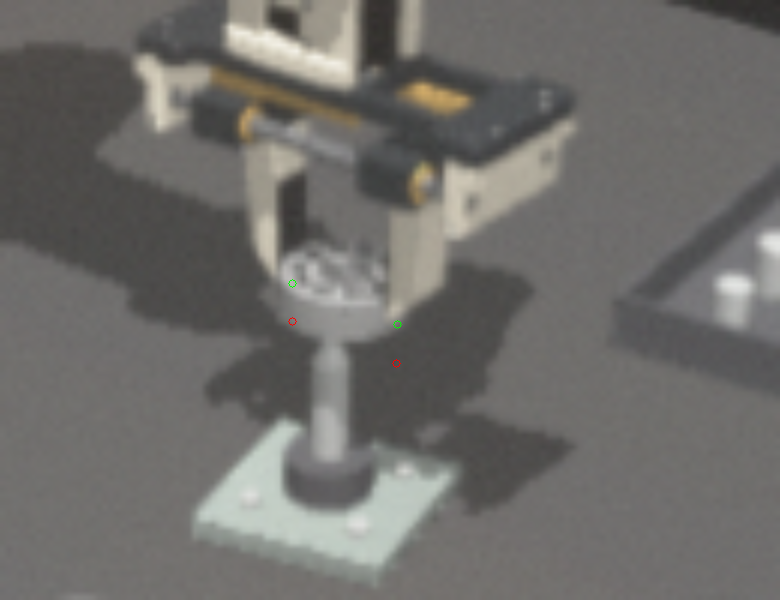

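Run:
```python
from tl import *
o=get_obs();C=cam("wrist",o); print(o["tool_pos"],o["tcp_rot"])
print(proj(C,[450.6,264.8,93]), onplane(C,(270.7,240),93))
z=o["tool_pos"][2]+34.8
im=cv2.imread("pics/j.png")
for (dx,dy),col in (((0,0),(0,0,255)),((0,1.5),(0,255,0))):
  a=np.linspace(0,6.28,60)
  for r,zz in ((31,z),(12,z),(31,z-20)):
    p=proj(C,np.c_[o["tool_pos"][0]+dx+r*np.cos(a),o["tool_pos"][1]+dy+r*np.sin(a),0*a+zz]); cv2.polylines(im,[((p+.5)*16).round().astype(int)],True,col,1,cv2.LINE_AA,4)
cv2.imwrite('pics/j4.png',cv2.resize(im[170:340,150:410],None,fx=3,fy=3))
```

```text
[456.33950055 267.11425354  96.78174553] [ 3.13871690e+00 -4.68463304e-04  1.56884764e+00]
[[270.04222644 236.92810074]] [[450.99565175 262.74312429  93.        ]]
```

View pics/j4.png

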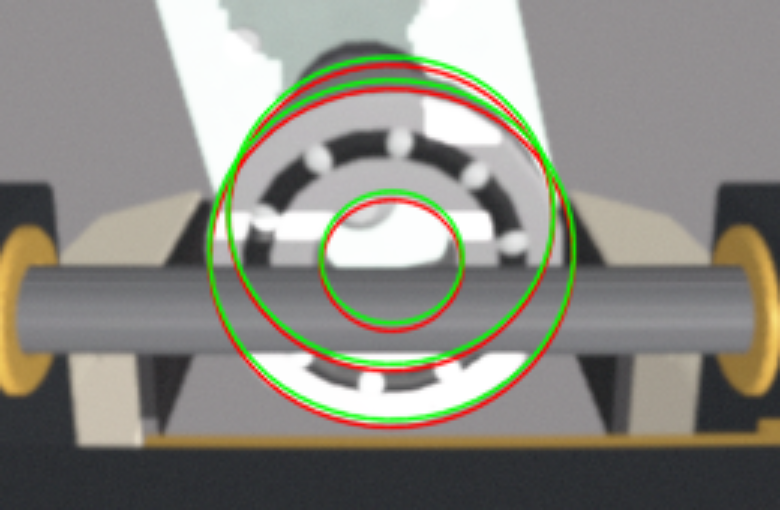

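step_arm(moves=[-0.18,-0.24,0,0,0,0,1,0,0,0,0,0,0,1,0,0,0,0,0,0,1])

```text
time: 9.68
tool_pos: [451.2, 261.6, 96.5]
tcp_rot: [3.139, 0.0, 1.567]
contact_force: [-0.1, 0.5, -2.5]
grip_width: 61.1
```

```bash
python3 look.py wrist k 175 14|head -1;  python3 -c "
import cv2
a=cv2.imread('pics/k.png')[170:340,150:410]; cv2.imwrite('pics/k2.png',cv2.resize(a,None,fx=3,fy=3))"; python3 sc.py k3
```

```text
9.6833 [451.2 261.6  96.5] [3.1395e+00 2.0000e-04 1.5670e+00] 61.1 0.027
[451.1 261.5  96.5] [3.1398e+00 4.0000e-04 1.5670e+00] 61.1 [ 0.4  0.3 -3. ]
```

View pics/k2.png

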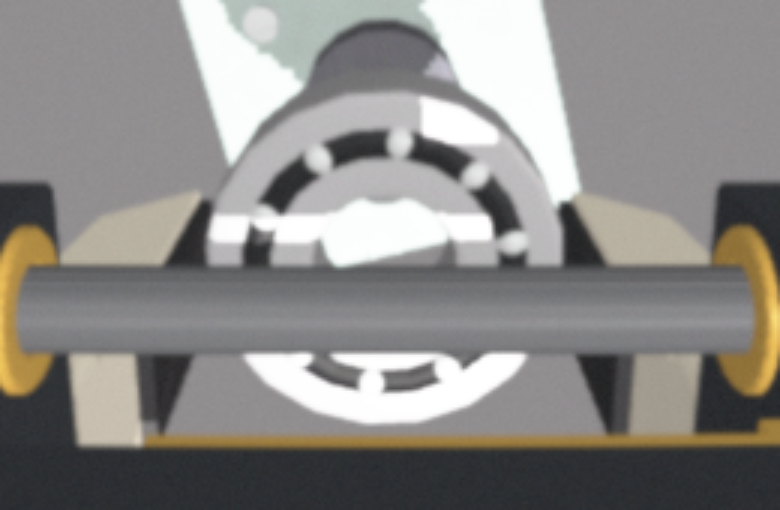

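View pics/k3.png

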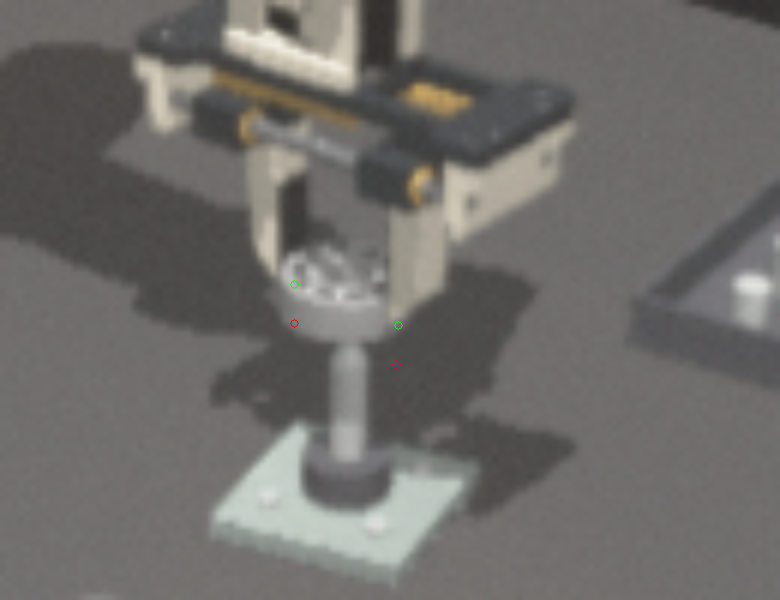

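step_arm(moves=[0.13,0,0,0,0,-0.05,1,0,0,0,0,0,0,1,0,0,0.5,0,0,0,1,0,0,0,0,0,0,1])

```text
time: 10.12
tool_pos: [451.8, 264.5, 86.3]
tcp_rot: [3.138, -0.0, 1.571]
contact_force: [-0.1, -0.7, -2.6]
grip_width: 61.1
```

```bash
python3 look.py wrist l 175 14|head -1;  python3 -c "
import cv2
a=cv2.imread('pics/l.png')[170:340,150:410]; cv2.imwrite('pics/l2.png',cv2.resize(a,None,fx=3,fy=3))"; python3 sc.py l3
```

```text
10.1167 [451.8 264.5  86.3] [ 3.1380e+00 -5.0000e-04  1.5705e+00] 61.1 0.036
[452.3 264.8  87.2] [ 3.1369e+00 -1.0000e-03  1.5705e+00] 61.2 [ 0.1  0.1 -1.4]
```

View pics/l2.png

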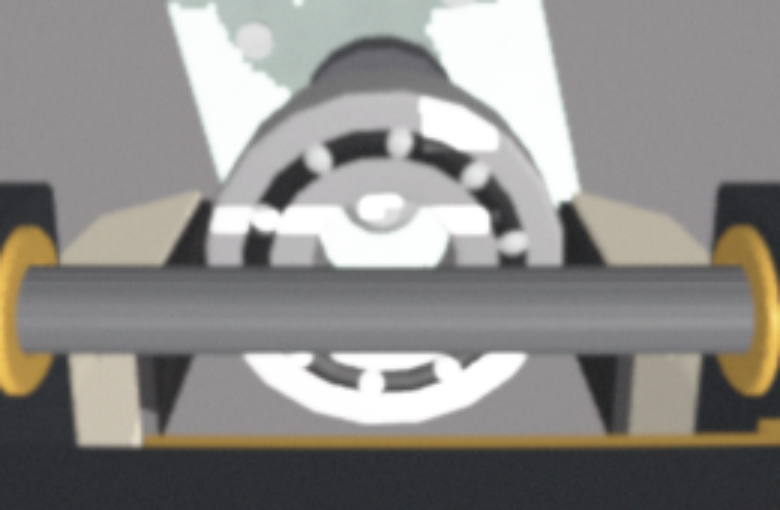

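View pics/l3.png

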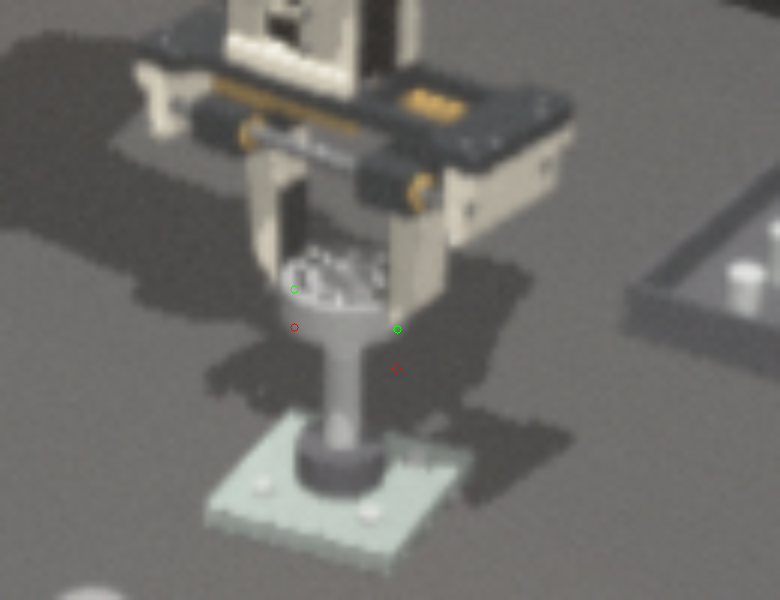

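Run:
```python
from tl import *
o=get_obs();C=cam("wrist",o); print(o["tool_pos"],o["tcp_rot"])
im=cv2.imread("pics/l.png"); T=o["tool_pos"]
print(onplane(C,[(276.7,239.3)],93), onplane(C,[(278.2,255)],T[2]+30))
a=np.linspace(0,6.28,60)
def dr(x,y,z,r,col):
    p=proj(C,np.c_[x+r*np.cos(a),y+r*np.sin(a),0*a+z]); cv2.polylines(im,[((p+.5)*16).round().astype(int)],True,col,1,cv2.LINE_AA,4)
for z,r in ((93,4),(85,9),(35,22)): dr(451,264.8,z,r,(255,0,0))
for z,r in ((T[2]+30,31),(T[2]+30,12),(T[2]+10,31)): dr(T[0]-1,T[1]+.5,z,r,(0,0,255))
cv2.imwrite('pics/l4.png',cv2.resize(im[170:340,150:410],None,fx=3,fy=3))
```

```text
[452.60818942 264.86513702  87.61697454] [ 3.13623655e+00 -1.23157873e-03  1.57040918e+00]
[[451.0726945  264.27035842  93.        ]] [[451.81920889 264.44381482 117.61697454]]
```

View pics/l4.png

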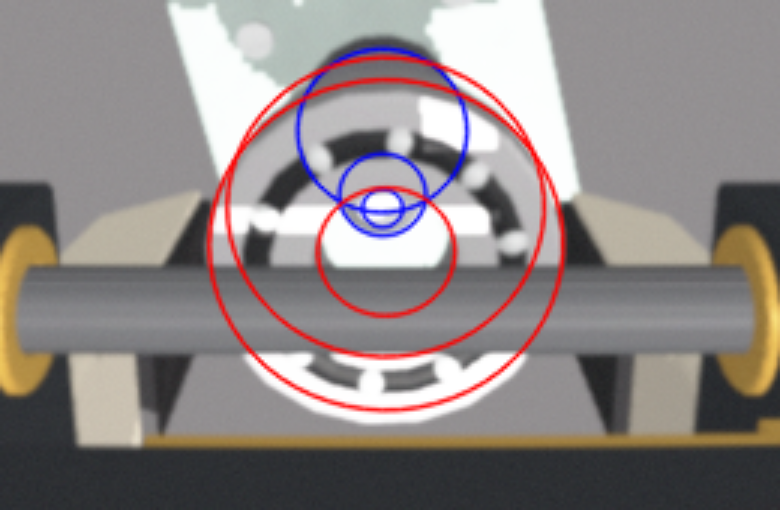

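step_arm(moves=[0.03,-0.03,0.3,0,0,0,1,0,0,0.3,0,0,0,1,0,0,0.3,0,0,0,1,0,0,0,0,0,0,1])

```text
time: 10.55
tool_pos: [452.2, 265.7, 67.9]
tcp_rot: [3.136, -0.001, 1.571]
contact_force: [0.2, 0.1, -1.7]
grip_width: 61.1
```

```bash
python3 look.py wrist m 175 14|head -1;  python3 -c "
import cv2
a=cv2.imread('pics/m.png')[170:340,150:410]; cv2.imwrite('pics/m2.png',cv2.resize(a,None,fx=3,fy=3))"; python3 sc.py m3
```

```text
10.55 [452.2 265.7  67.9] [ 3.1358e+00 -1.4000e-03  1.5707e+00] 61.1 0.007
[452.4 265.8  68.3] [ 3.1354e+00 -1.6000e-03  1.5706e+00] 61.0 [-0.6 -0.  -2.5]
```

View pics/m2.png

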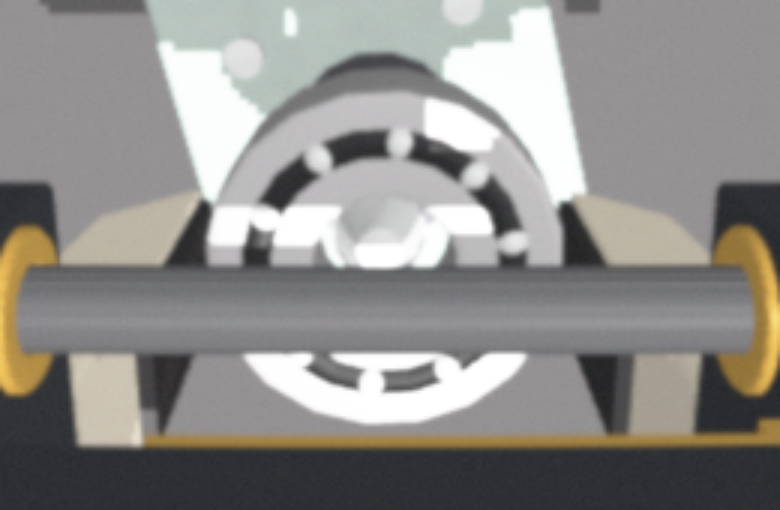

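View pics/m3.png

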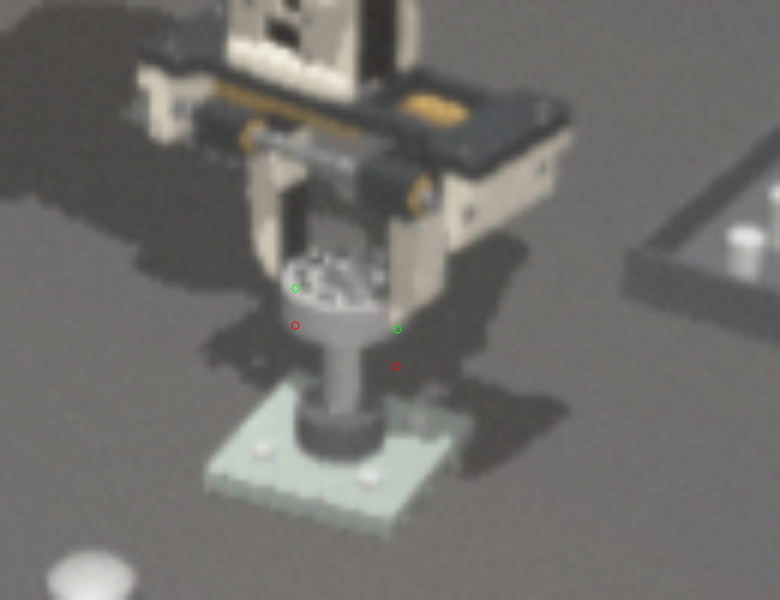

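step_arm(moves=[0,-0.02,0.4,0,0,0,1,0,0,0.4,0,0,0,1,0,0,0.4,0,0,0,1,0,0,0.4,0,0,0,1,0,0,0,0,0,0,1])

```text
time: 11.07
tool_pos: [452.8, 266.1, 34.0]
tcp_rot: [3.134, -0.002, 1.571]
contact_force: [-0.7, 0.2, -2.9]
grip_width: 61.4
```

```bash
python3 look.py wrist n 175 14|head -1;  python3 -c "
import cv2
a=cv2.imread('pics/n.png')[170:340,150:410]; cv2.imwrite('pics/n2.png',cv2.resize(a,None,fx=3,fy=3))"; python3 sc.py n3
```

```text
11.0667 [452.8 266.1  34. ] [ 3.1336e+00 -2.3000e-03  1.5706e+00] 61.4 0.008
[453.1 266.2  34.6] [ 3.1331e+00 -2.5000e-03  1.5706e+00] 61.1 [ 0.3 -0.5 -1.5]
```

View pics/n3.png

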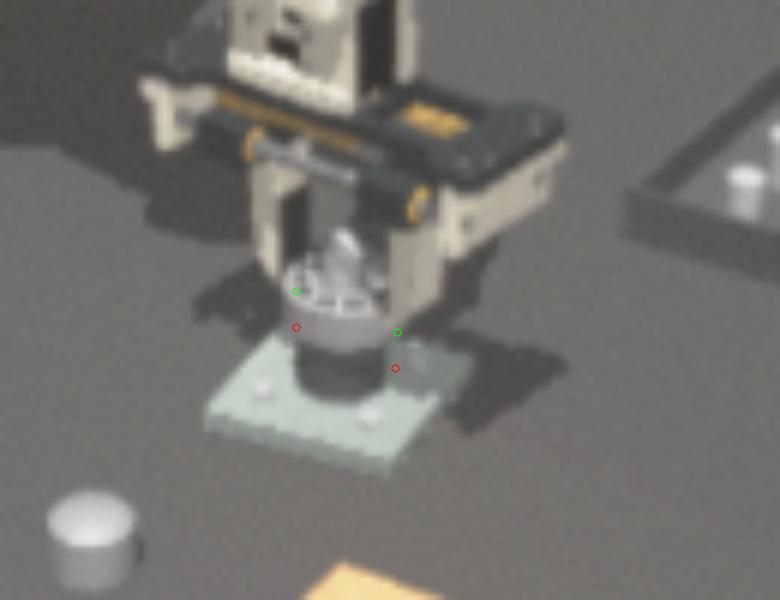

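step_arm(moves=[-0.04,-0.06,0.3,0.1,0,0,1,0,0,0.2,0,0,0,1,0,0,0.15,0,0,0,1,0,0,0,0,0,0,1])

```text
time: 11.5
tool_pos: [453.3, 265.9, 21.9]
tcp_rot: [3.138, -0.004, 1.571]
contact_force: [-0.5, -0.8, -2.5]
grip_width: 60.9
```

step_arm(moves=[-0.03,-0.06,0.12,0,0,0,1,0,0,0.1,0,0,0,1,0,0,0,0,0,0,1])

```text
time: 11.75
tool_pos: [453.3, 265.9, 20.8]
tcp_rot: [3.134, -0.005, 1.571]
contact_force: [-0.0, -0.0, -2.6]
grip_width: 61.2
```

```bash
cd .;python3 sc.py o3
```

```text
[453.3 265.9  20.8] [ 3.134  -0.0054  1.5706] 61.2 [-0.  -0.  -2.6]
```

View pics/o3.png

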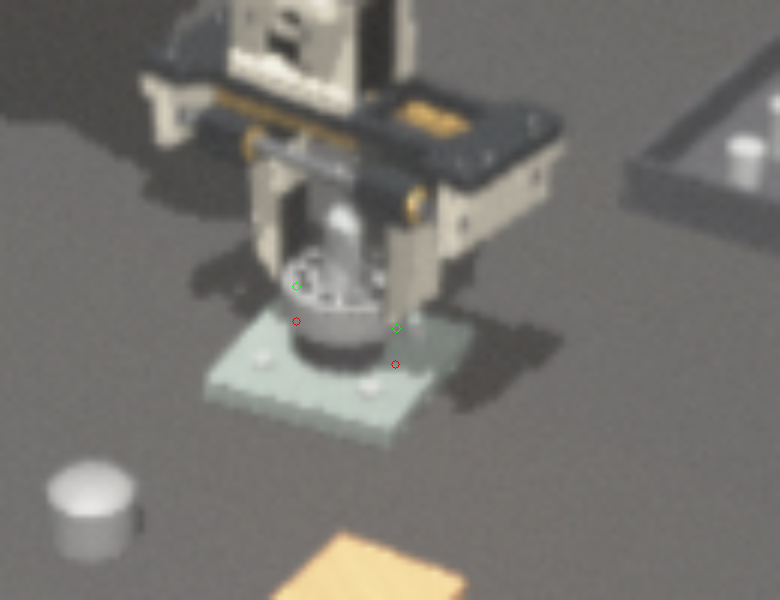

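step_arm(moves=[0,-0.05,0.2,0,0,0,1,0,0,0,0,0,0,1])

```text
time: 11.97
tool_pos: [454.3, 266.3, 20.2]
tcp_rot: [3.128, -0.007, 1.571]
contact_force: [-2.4, 0.1, -3.7]
grip_width: 61.0
```

```bash
python3 -c "
from h import *
o=get_obs(); print(o)"; python3 look.py wrist p 175 14|head -1;python3 -c "
import cv2
a=cv2.imread('pics/p.png')[170:340,150:410]; cv2.imwrite('pics/p2.png',cv2.resize(a,None,fx=3,fy=3))"
```

```text
{'time': 11.9667, 'joint_positions': array([0.38367471, 0.55275268, 1.75436169, 0.00191158, 0.81957109,
       0.38207893]), 'dq': array([-2.57708316e-03, -2.11363118e-02, -6.12306510e-03,  2.50071612e-05,
        2.27008679e-02, -5.15719860e-04]), 'tau': array([-3.52667179e-01, -4.94652879e+01, -1.98621136e+01, -6.68011559e-02,
       -6.10664673e-01, -9.60661928e-04]), 'tool_pos': array([454.28410088, 266.29407537,  20.19572511]), 'tcp_rot': array([ 3.12828915, -0.0068719 ,  1.57114351]), 'contact_force': array([-2.35992988,  0.05752469, -3.69625201]), 'moment': array([-0.12060469,  0.45651037, -0.01077221]), 'grip_width': 61.01588868795042}
11.9667 [454.3 266.3  20.2] [ 3.1283 -0.0069  1.5711] 61.0 0.023
```

View pics/p2.png

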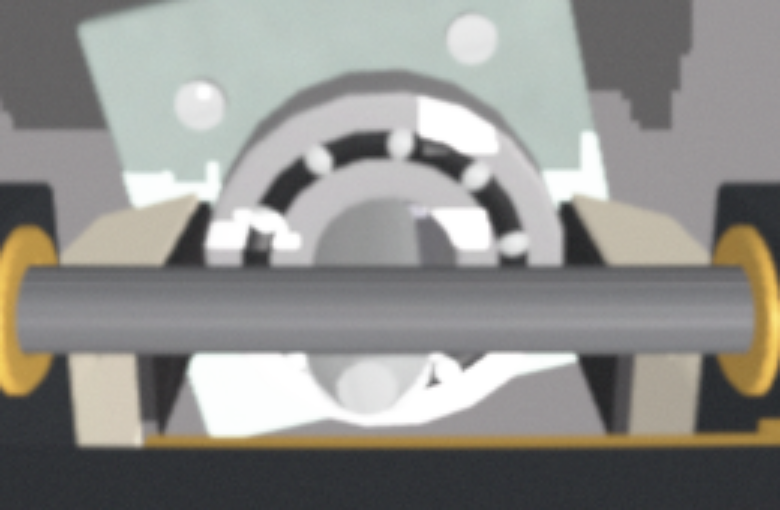

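step_arm(moves=[-0.05,-0.2,0.1,0.25,0,0,1,0,-0.05,0.1,0,0,0,1])

```text
time: 12.18
tool_pos: [453.6, 266.5, 19.3]
tcp_rot: [3.136, -0.01, 1.572]
contact_force: [-10.2, -7.5, 28.9]
grip_width: 61.4
```

```bash
cd .;python3 sc.py q3; python3 look.py wrist q 175 14|head -1;python3 -c "
import cv2
a=cv2.imread('pics/q.png')[170:340,150:410]; cv2.imwrite('pics/q2.png',cv2.resize(a,None,fx=3,fy=3))"
```

```text
[453.6 266.5  19.3] [ 3.1365 -0.0101  1.5718] 61.4 [-10.2  -7.5  28.9]
12.2333 [453.6 266.5  19.4] [ 3.1358 -0.01    1.5719] 61.3 0.004
```

View pics/q3.png

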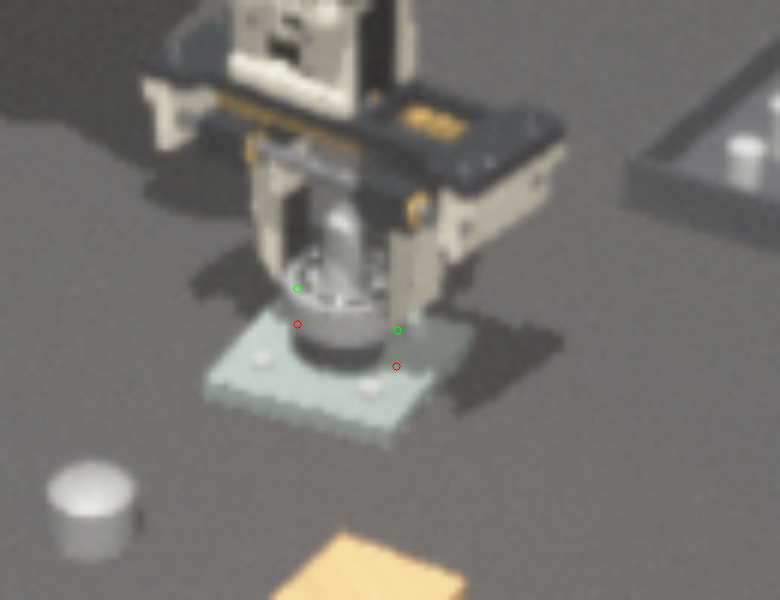

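View pics/q2.png

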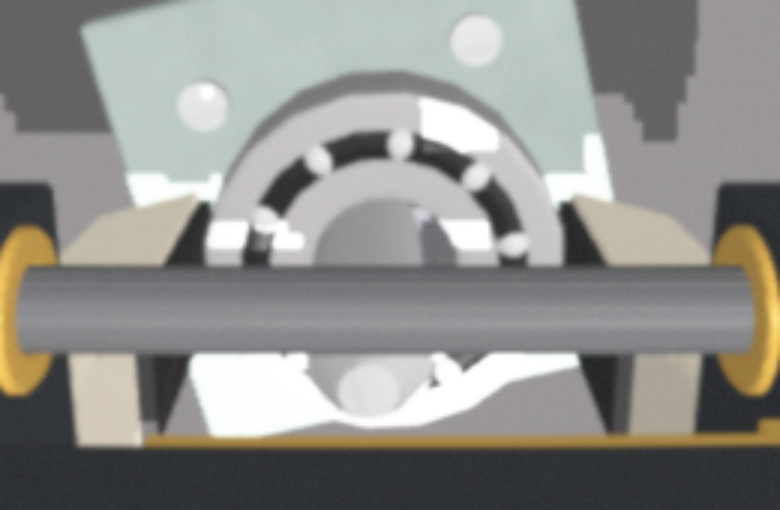

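The force shows 29 N upward at tool z ≈ 19.4, where 20 was expected, so the bearing is seated. Releasing.

step_arm(moves=[0,0,-0.05,0,0,0,-1,0,0,0,0,0,0,-1,0,0,0,0,0,0,-1,0,0,0,0,0,0,-1,0,0,-0.5,0,0,0,-1,0,0,-1,0,0,0,-1,0,0,-1,0,0,0,-1,0,0,-1,0,0,0,-1])

```text
time: 12.95
tool_pos: [450.0, 264.4, 88.5]
tcp_rot: [-3.136, -0.006, 1.571]
contact_force: [0.1, -0.6, 0.4]
grip_width: 92.1
```

step_arm(moves=[-1,0,-1,0,0,0,-1,-1,0,-1,0,0,0,-1,-1,0,0,0,0,0,-1,0,0,0,0,0,0,-1,0,0,0,0,0,0,-1])

```text
time: 13.37
tool_pos: [452.4, 203.9, 136.8]
tcp_rot: [3.139, -0.009, 1.574]
contact_force: [-0.1, -0.4, 0.3]
grip_width: 92.1
```

```bash
cd .;python3 sc.py r3; python3 look.py wrist r 175 55|head -1;python3 -c "
from h import *
print(get_obs()['contact_force'])
a=capture('top')[:,:,::-1]; cv2.imwrite('pics/r2.png',cv2.resize(a[150:330,90:260],None,fx=4,fy=3))"
```

```text
[452.4 203.9 136.8] [ 3.1388 -0.0095  1.5737] 92.1 [-0.1 -0.4  0.3]
13.4167 [452.2 203.9 136.4] [ 3.1393 -0.0091  1.5742] 91.9 0.02
[-0.70374767  0.78494181  0.27618904]
```

View pics/r.png

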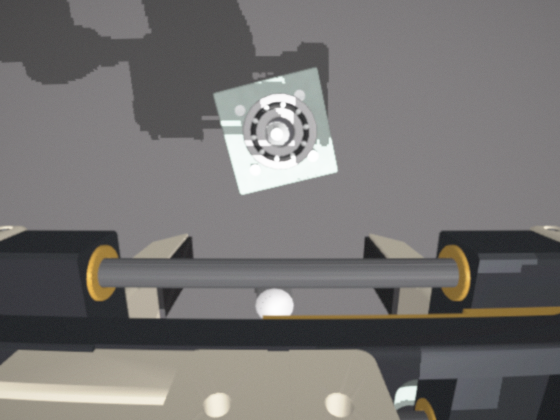

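View pics/r3.png

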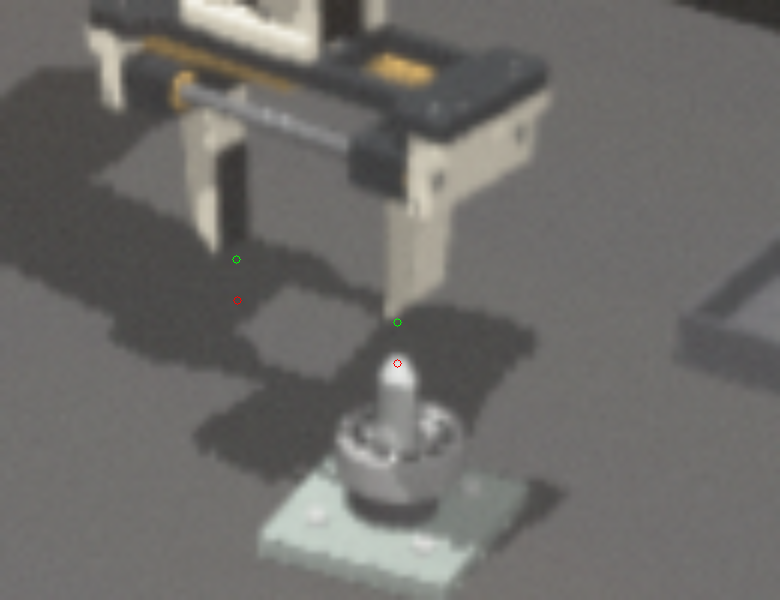

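```bash
cd .;python3 - <<'E'
from tl import *
o=get_obs();C=cam("wrist",o); o["tool_pos"][:]=[452.4,203.9,136.7]; 
im=cv2.imread("pics/r.png"); cv2.imwrite("pics/r4.png",cv2.resize(im[90:180,230:330],None,fx=7,fy=6))
print(proj(C,[[451,264.7,93],[451,264.7,55]]))
E
```

```text
[[278.19317765 134.77485804]
 [278.11328286 134.20750557]]
```

View pics/r4.png

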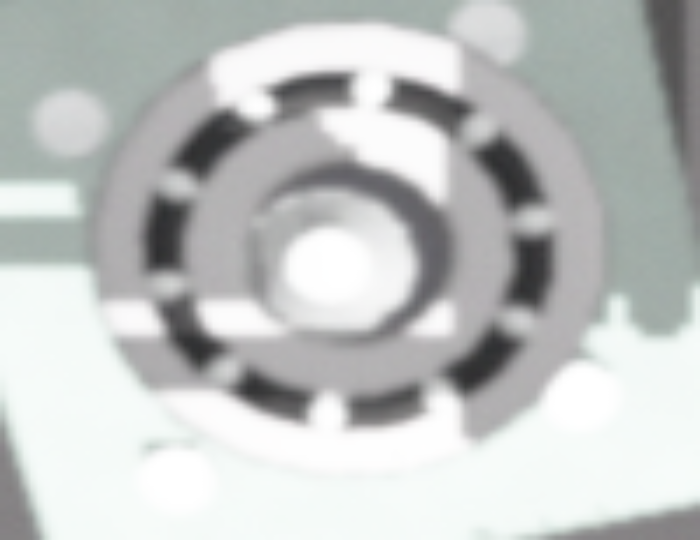

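step_arm(moves=[-1,0,0,0,0,0,-0.3,-1,0,0,0,0,0,-0.3,-1,0,0,0,0,0,-0.3,-1,0,0,0,0,0,-0.3,-1,0,0,0,0,0,-0.3,-1,0,0,0,0,0,-0.3,-1,0,0,0,0,0,-0.3,-1,0,0,0,0,0,-0.3])

```text
time: 14.18
tool_pos: [450.8, 48.1, 129.0]
tcp_rot: [-3.132, -0.011, 1.59]
contact_force: [0.3, -0.1, 0.2]
grip_width: 59.7
```

step_arm(moves=[-1,0,0,0,0,0,-0.3,-1,0,0,0,0,0,-0.3,-1,0,0,0,0,0,-0.3,-1,0,0,0,0,0,-0.3,-1,0,0,0,0,0,-0.3,-1,0,0,0,0,0,-0.3,-1,0,0,0,0,0,-0.3,-1,0,0,0,0,0,-0.3])

```text
time: 14.85
tool_pos: [453.7, -112.9, 121.9]
tcp_rot: [-3.122, -0.016, 1.599]
contact_force: [0.1, 0.1, -0.0]
grip_width: 59.6
```

step_arm(moves=[-1,0,0,-0.28,-0.23,0.4,-0.3,-1,0,0,0,0,0,-0.3,-1,0,0,0,0,0,-0.3,-1,0,0,0,0,0,-0.3,-1,0,0.3,0,0,0,-0.3,-1,0,0.3,0,0,0,-0.3,0,0,0,0,0,0,-0.3,0,0,0,0,0,0,-0.3])

```text
time: 15.52
tool_pos: [456.2, -236.0, 103.3]
tcp_rot: [-3.135, -0.005, 1.574]
contact_force: [0.4, 0.4, -0.2]
grip_width: 59.8
```

```bash
cd .;python3 look.py wrist s 175 14
```

```text
15.5167 [ 456.2 -236.   103.3] [-3.1346 -0.005   1.5739] 59.8 0.037
[ 12.  232.6] [ 202.7 -267.6] 11.4
[276.4 224.1] [ 453.3 -255.7] 17.4
[475.3 218.1] [ 634.7 -252.6] 18.7
[333.3 159.7] [ 501.3 -193.1] 15.2
[477.1  30.8] [613.7 -87.4] 38.9
[276.3  16. ] [453.5 -87.5] 15.1
```

View pics/s.png

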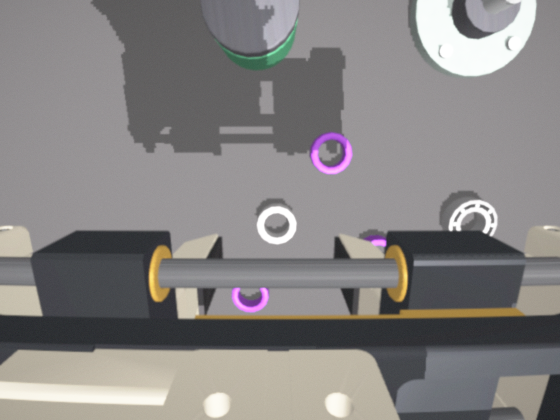

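step_arm(moves=[-1,-0.1,0.5,-0.1,-0.07,0.05,-0.3,0,0,1,0,0,0,-0.3,0,0,1,0,0,0,-0.3,0,0,1,0,0,0,-0.3,0,0,0,0,0,0,-0.3,0,0,0,0,0,0,-0.3])

```text
time: 16.07
tool_pos: [457.1, -250.1, 32.2]
tcp_rot: [3.14, -0.0, 1.578]
contact_force: [0.8, 0.2, -0.2]
grip_width: 59.7
```

```bash
cd .;python3 look.py wrist t 175 14
```

```text
16.0667 [ 457.1 -250.1   32.2] [ 3.1398e+00 -3.0000e-04  1.5782e+00] 59.7 0.028
[205.7 237.5] [ 406.9 -256.6] 5.5
[ 12.6 232.7] [ 271.4 -257. ] 8.7
[273.2 225.4] [ 453.4 -254.8] 14.7
[535.4 223.1] [ 633.2 -249.9] 16.4
[349.5 137.8] [ 501.2 -191.4] 15.5
[524.4  13.1] [ 604.3 -115.4] 18.2
```

View pics/t.png

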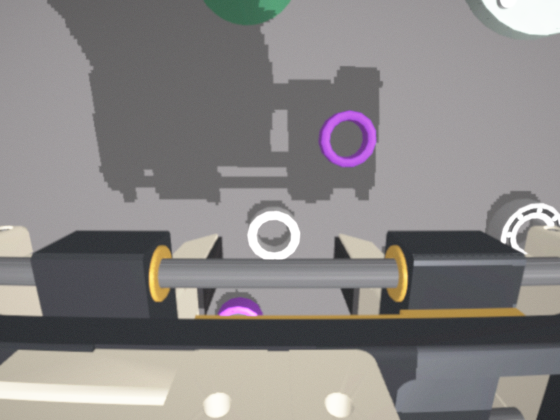

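step_arm(moves=[-0.33,-0.2,0.8,0,0,0.1,-0.3,0,0,0.8,0,0,0,-0.3,0,0,0,0,0,0,-0.3,0,0,0,0,0,0,-0.3])

```text
time: 16.45
tool_pos: [456.7, -256.6, 5.0]
tcp_rot: [3.133, 0.004, 1.574]
contact_force: [0.2, -0.1, 0.6]
grip_width: 59.7
```

```bash
cat > ov.py <<'E'
# overlay circles: python ov.py name x y z1 r1 z2 r2 ... in world
import sys
from tl import *
f=sys.argv[1]; v=list(map(float,sys.argv[2:]))
o=get_obs(); C=cam("wrist",o); im=capture("wrist")[:,:,::-1].copy(); print(o["time"],o["tool_pos"].round(1),o["tcp_rot"].round(4),round(float(o["grip_width"]),1),o["contact_force"].round(1))
a=np.linspace(0,6.28,60)
for z,r in zip(v[2::2],v[3::2]):
    p=proj(C,np.c_[v[0]+r*np.cos(a),v[1]+r*np.sin(a),0*a+z]); cv2.polylines(im,[((p+.5)*16).round().astype(int)],True,(0,0,255),1,cv2.LINE_AA,4)
cv2.imwrite(f"pics/{f}.png",cv2.resize(im[150:340,150:410],None,fx=3,fy=3))
E
python3 ov.py u 453.4 -255.7 14 18 14 12
```

```text
16.45 [ 456.7 -256.6    5. ] [3.1335 0.0042 1.5743] 59.7 [ 0.2 -0.1  0.6]
```

View pics/u.png

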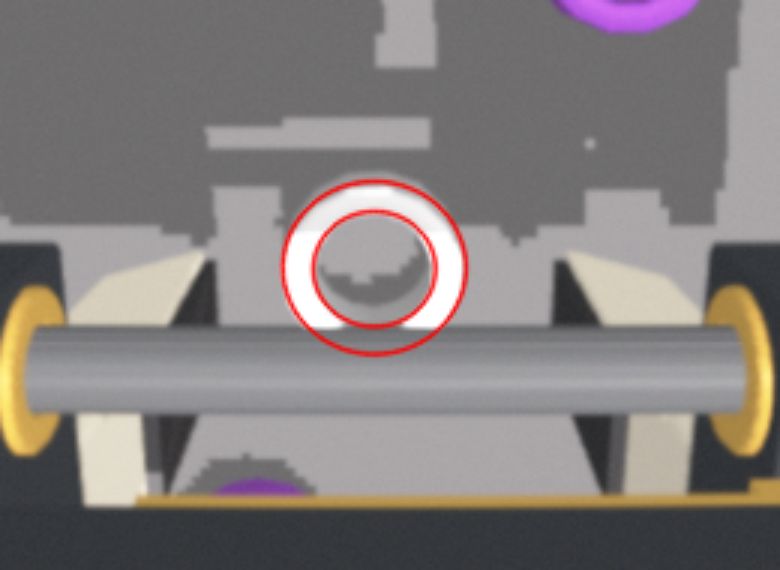

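step_arm(moves=[0.05,-0.16,0.7,0.12,0.05,0.05,-0.3,0,0,0.3,0,0,0,-0.3,0,0,0,0,0,0,-0.3,0,0,0,0,0,0,-0.3])

```text
time: 16.83
tool_pos: [455.1, -256.2, -13.6]
tcp_rot: [3.139, 0.003, 1.571]
contact_force: [-0.2, -0.4, 0.5]
grip_width: 59.9
```

step_arm(moves=[0.02,-0.06,0.12,0,0,0,-0.3,0,0,0,0,0,0,1,0,0,0,0,0,0,1,0,0,0,0,0,0,1,0,0,0,0,0,0,1,0,0,0,0,0,0,1,0,0,0,0,0,0,1,0,0,0,0,0,0,1])

```text
time: 17.5
tool_pos: [454.1, -256.0, -15.7]
tcp_rot: [3.138, 0.004, 1.571]
contact_force: [0.2, -0.0, -0.4]
grip_width: 33.5
```

```bash
python3 ov.py v 454.5 -255.7 14 18 14 12
```

```text
17.5 [ 454.1 -256.   -15.7] [3.138  0.0039 1.5714] 33.5 [ 0.2 -0.  -0.4]
```

View pics/v.png

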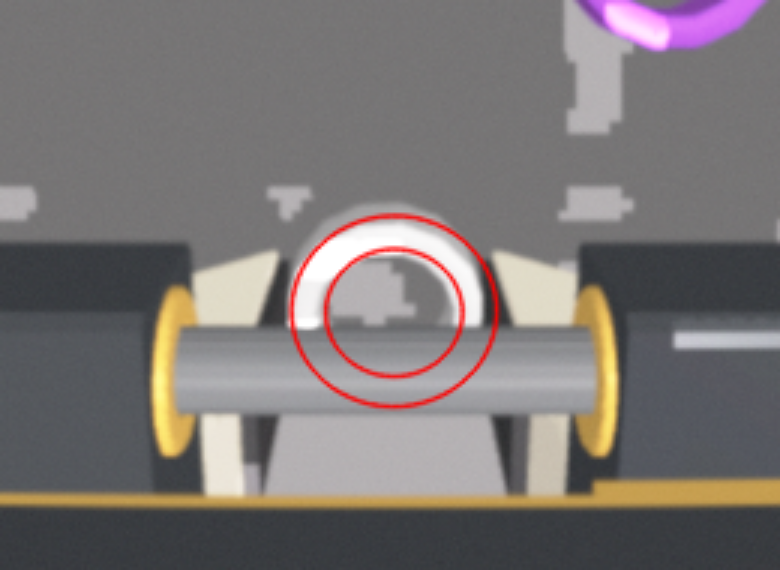

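step_arm(moves=[0,0,0,0,0,0,1,0,0,0,0,0,0,1,0,0,-0.5,0,0,0,1,0,0,-0.5,0,0,0,1,0,0,-1,0,0,0,1,0,0,-1,0,0,0,1,0,0,0,0,0,0,1])

```text
time: 18.13
tool_pos: [453.3, -255.4, 48.8]
tcp_rot: [3.14, 0.003, 1.571]
contact_force: [1.3, -0.6, -0.9]
grip_width: 33.5
```

```bash
python3 ov.py w 454.5 -255.7 14 18 ; python3 sc.py w2
```

```text
18.1333 [ 453.3 -255.4   48.8] [3.1396e+00 2.6000e-03 1.5713e+00] 33.5 [ 1.3 -0.6 -0.9]
[ 452.8 -255.    47.4] [3.1407e+00 1.8000e-03 1.5713e+00] 33.6 [-0.4 -0.5 -1.1]
```

View pics/w.png

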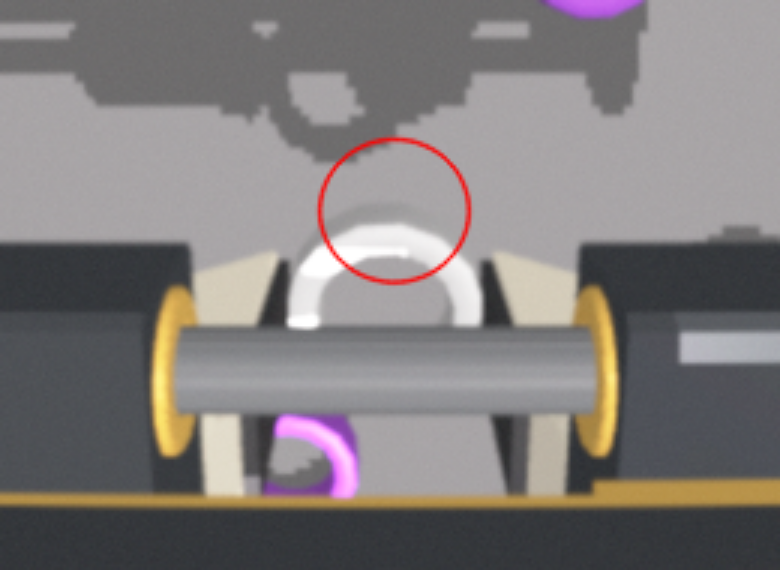

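View pics/w2.png

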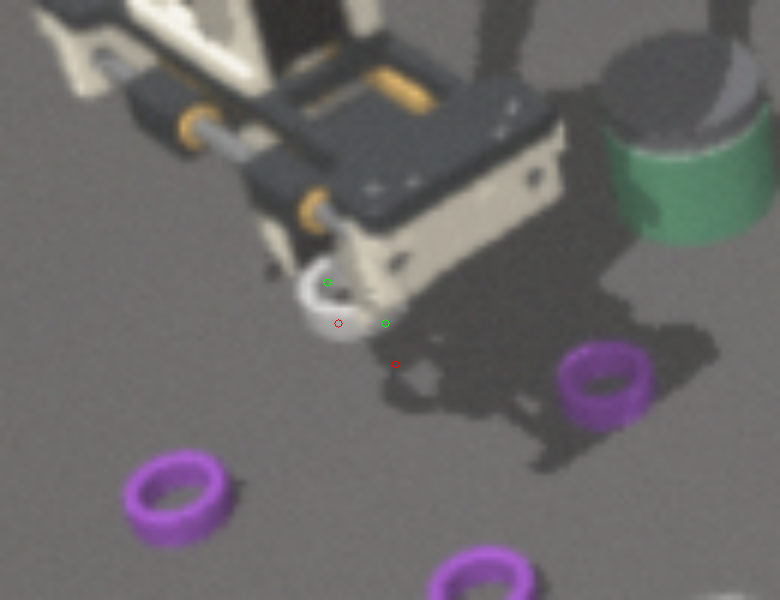

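step_arm(moves=[0,0,-1,0,0,0,1,0.5,0,-1,0,0,0,1,1,0,-1,0,0,0,1,1,0,-0.2,0,0,0,1,1,0,0,0,0,0,1,1,0,0,0,0,0,1,1,0,0,0,0,0,1,1,0,0,0,0,0,1])

```text
time: 18.9
tool_pos: [448.5, -121.2, 107.8]
tcp_rot: [-3.133, -0.005, 1.565]
contact_force: [-0.6, -0.5, -0.4]
grip_width: 33.6
```

step_arm(moves=[1,0,0,0,0,0,1,1,0,0,0,0,0,1,1,0,0,0,0,0,1,1,0,0,0,0,0,1,1,0,0,0,0,0,1,1,0,0,0,0,0,1,1,0,0,0,0,0,1,1,0,0,0,0,0,1])

```text
time: 19.57
tool_pos: [443.3, 47.9, 102.6]
tcp_rot: [-3.119, -0.007, 1.563]
contact_force: [0.8, 0.5, -1.1]
grip_width: 33.5
```

step_arm(moves=[1,0,0,0,0,0,1,1,0,0,0,0,0,1,1,0,0,0,0,0,1,1,0,0,0,0,0,1,1,0,0,0,0,0,1,1,0,0,0,0,0,1])

```text
time: 20.07
tool_pos: [439.3, 173.7, 98.6]
tcp_rot: [-3.109, -0.006, 1.563]
contact_force: [0.3, -0.9, 0.5]
grip_width: 33.6
```

step_arm(moves=[1,0.3,-0.3,-0.47,-0.09,-0.11,1,1,0,0,0,0,0,1,1,0,0,0,0,0,1,1,0,0,0,0,0,1,0.3,0,0,0,0,0,1,0,0,0,0,0,0,1,0,0,0,0,0,0,1])

```text
time: 20.65
tool_pos: [440.7, 265.7, 98.5]
tcp_rot: [-3.132, 0.004, 1.576]
contact_force: [0.2, 0.1, -0.8]
grip_width: 33.4
```

```bash
python3 ov.py x 450.6 265 93 4 85 9 35 22 55 31
```

```text
20.65 [440.7 265.7  98.5] [-3.1316  0.0036  1.5761] 33.4 [ 0.2  0.1 -0.8]
```

View pics/x.png

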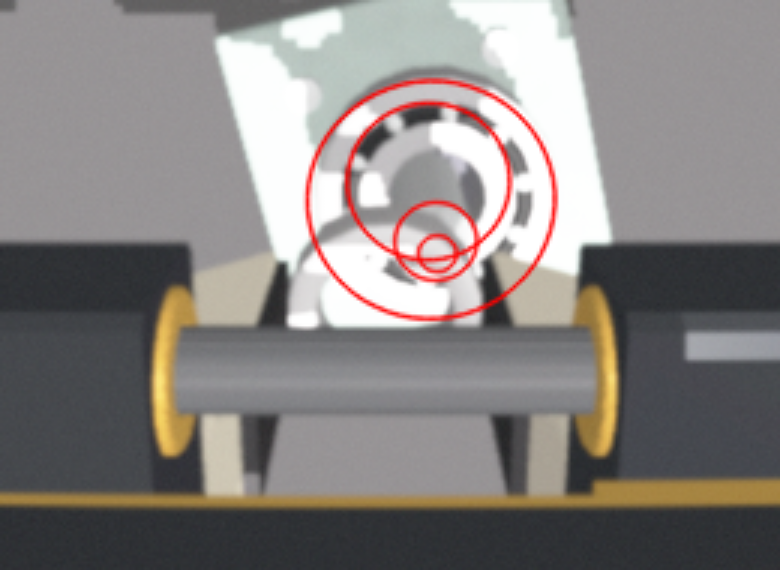

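step_arm(moves=[0,0.48,0,-0.14,0.05,0.07,1,0,0,0,0,0,0,1,0,0,0,0,0,0,1])

```text
time: 20.95
tool_pos: [451.3, 262.8, 98.0]
tcp_rot: [-3.141, 0.001, 1.568]
contact_force: [-1.2, -0.2, -1.3]
grip_width: 33.5
```

```bash
python3 ov.py y 450.6 265 93 4 85 9 ; python3 sc.py y2
```

```text
20.95 [451.3 262.8  98. ] [-3.1411e+00  9.0000e-04  1.5676e+00] 33.5 [-1.2 -0.2 -1.3]
[451.5 262.8  98. ] [-3.1416e+00  9.0000e-04  1.5676e+00] 33.3 [-0.1 -0.7 -0.5]
```

View pics/y.png

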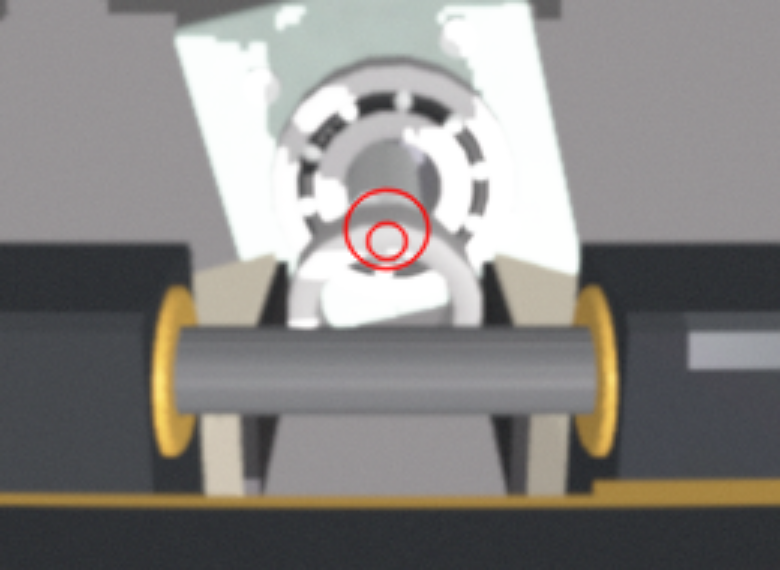

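View pics/y2.png

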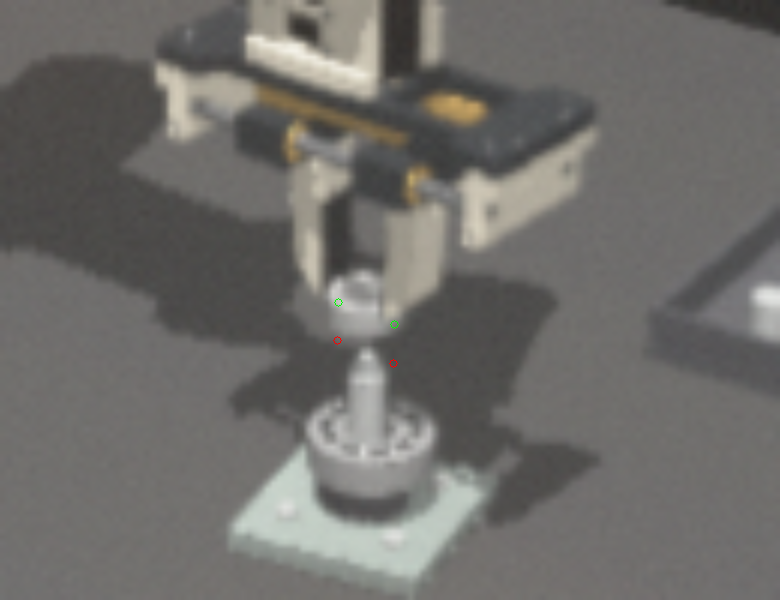

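step_arm(moves=[0.14,0,0.2,0,0,-0.05,1,0,0,0.3,0,0,0,1,0,0,0.3,0,0,0,1,0,0,0,0,0,0,1])

```text
time: 21.38
tool_pos: [451.5, 265.4, 80.9]
tcp_rot: [3.141, 0.001, 1.57]
contact_force: [0.4, 0.3, -0.4]
grip_width: 33.4
```

```bash
python3 ov.py z 450.6 265 93 4 85 9 ; python3 sc.py z2
```

```text
21.3833 [451.5 265.4  80.9] [3.1411e+00 5.0000e-04 1.5705e+00] 33.4 [ 0.4  0.3 -0.4]
[451.7 265.5  81.3] [3.1409e+00 4.0000e-04 1.5705e+00] 33.6 [-0.8  0.1 -0.3]
```

View pics/z.png

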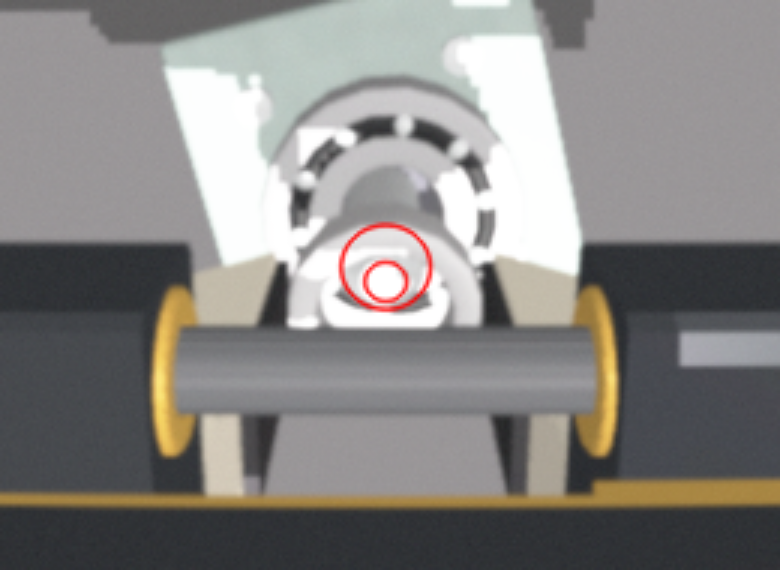

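View pics/z2.png

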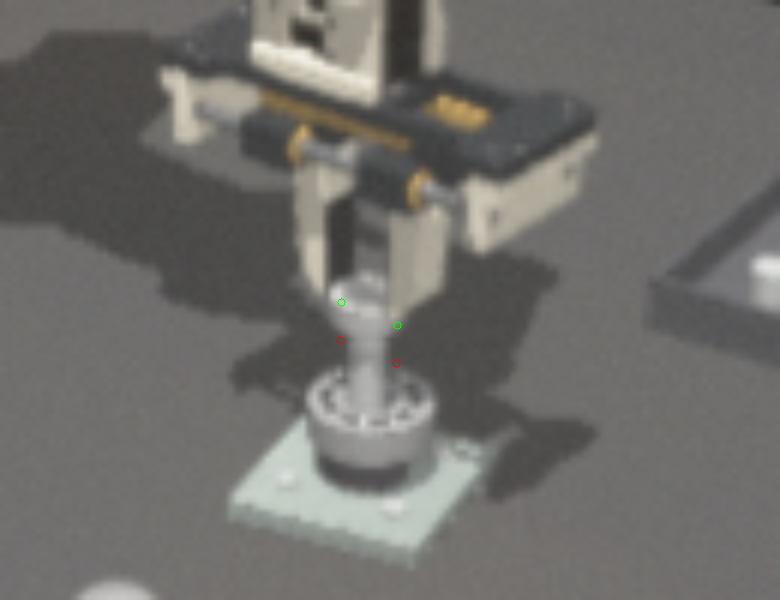

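step_arm(moves=[0,-0.03,0.4,0.02,0,0,1,0,-0.02,0.4,0.02,0,0,1,0,-0.02,0.4,0.02,0,0,1,0,-0.02,0.4,0.02,0,0,1,0,0,0,0,0,0,1])

```text
time: 21.9
tool_pos: [450.0, 265.8, 46.6]
tcp_rot: [-3.137, -0.0, 1.571]
contact_force: [-0.8, -0.0, -1.0]
grip_width: 33.5
```

```bash
python3 ov.py aa 450.6 265 93 4 85 9 ; python3 sc.py aa2
```

```text
21.9 [450.  265.8  46.6] [-3.1375e+00 -1.0000e-04  1.5709e+00] 33.5 [-0.8 -0.  -1. ]
[450.3 265.9  47.2] [-3.1381e+00 -4.0000e-04  1.5708e+00] 33.6 [ 0.7 -0.1 -1. ]
```

View pics/aa.png

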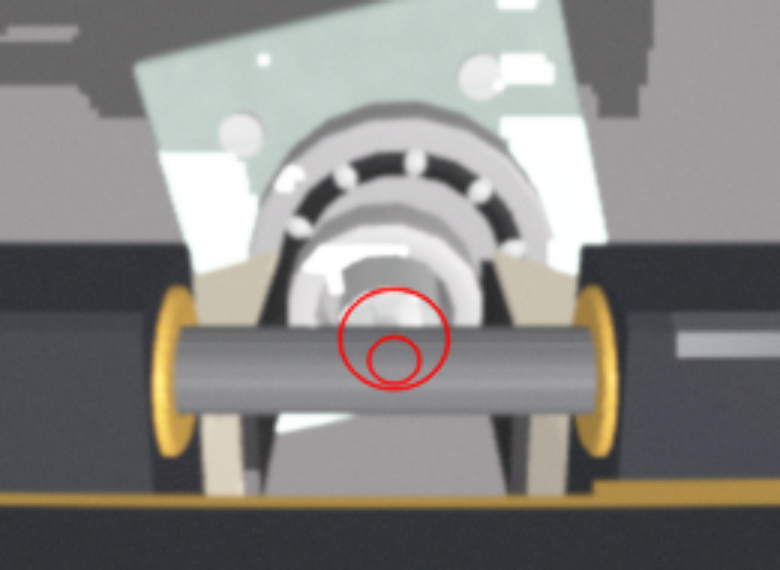

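View pics/aa2.png

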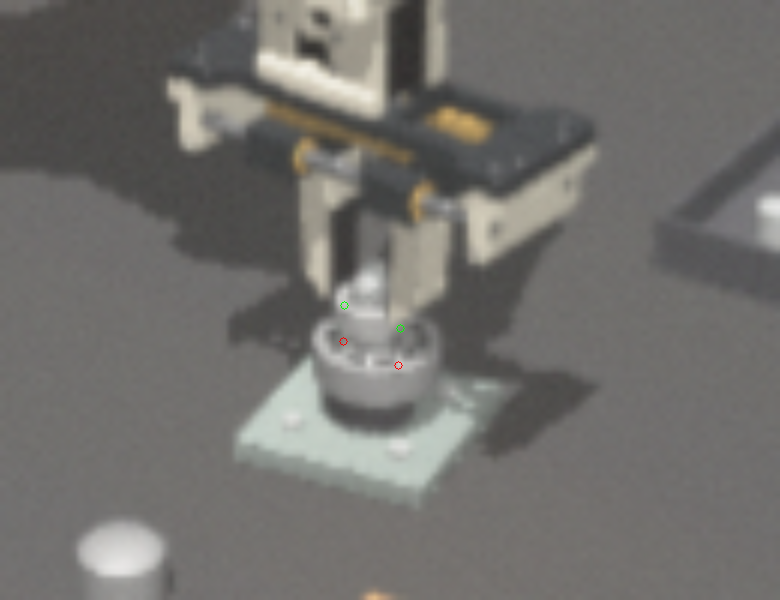

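Well aligned and about 8 mm from seating. I'll go down slowly until contact.

step_arm(moves=[0,0.05,0.25,0,0,0,1,0,0,0.15,0,0,0,1,0,0,0,0,0,0,1])

```text
time: 22.25
tool_pos: [452.6, 266.4, 39.9]
tcp_rot: [-3.141, -0.002, 1.571]
contact_force: [-0.1, -0.5, -0.1]
grip_width: 33.3
```

step_arm(moves=[-0.05,-0.1,0.2,0,0,0,1,0,0,0,0,0,0,1])

```text
time: 22.42
tool_pos: [453.6, 266.9, 39.2]
tcp_rot: [3.135, -0.005, 1.571]
contact_force: [-0.1, -0.6, 0.2]
grip_width: 33.9
```

step_arm(moves=[-0.05,-0.15,0.15,0.1,0,0,1,0,-0.05,0.1,0.05,0,0,1])

```text
time: 22.58
tool_pos: [453.3, 267.1, 38.2]
tcp_rot: [3.136, -0.008, 1.571]
contact_force: [-6.3, -5.9, 21.9]
grip_width: 33.5
```

```bash
python3 ov.py ab 450.6 265 93 4 ; python3 sc.py ab2
```

```text
22.5833 [453.3 267.1  38.2] [ 3.1358 -0.0084  1.5715] 33.5 [-6.3 -5.9 21.9]
[453.2 267.   38.2] [ 3.136  -0.0082  1.5715] 33.8 [-2.6 -3.5 18.2]
```

View pics/ab2.png

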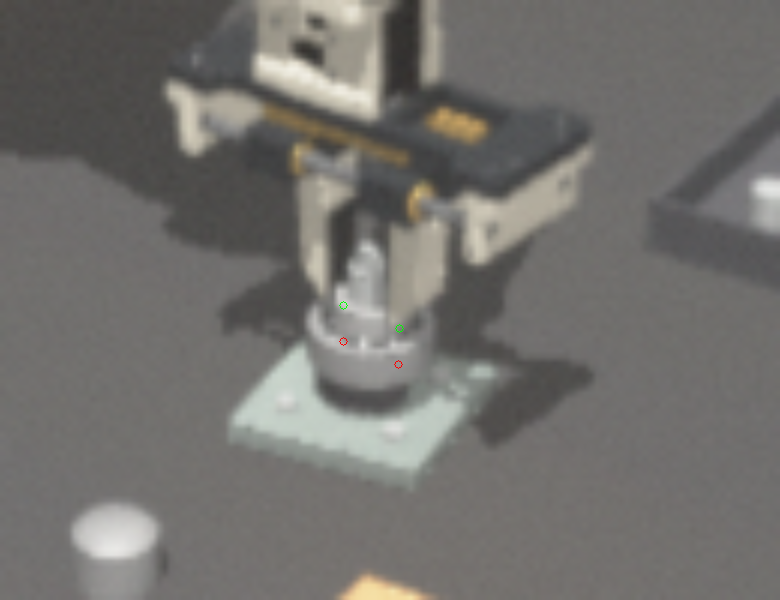

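The spacer is seated, with 22 N at z 38.2. Releasing, then on to the small bearing at about (634, −252).

step_arm(moves=[0,0,-0.05,0,0,0,-1,0,0,0,0,0,0,-1,0,0,0,0,0,0,-1,0,0,0,0,0,0,-1,0,0,-0.5,0,0,0,-1,0,0,-1,0,0,0,-1,0,0,-1,0,0,0,-1,0,0,-1,0,0,0,-1])

```text
time: 23.35
tool_pos: [449.0, 264.7, 108.2]
tcp_rot: [-3.136, -0.004, 1.571]
contact_force: [0.2, -0.3, -0.1]
grip_width: 82.5
```

step_arm(moves=[-1,0,-1,0,0,0,-0.3,-1,0,-1,0,0,0,-0.3,-1,0,0,0,0,0,-0.3,0,0,0,0,0,0,-0.3,0,0,0,0,0,0,-0.3])

```text
time: 23.77
tool_pos: [451.1, 204.1, 156.6]
tcp_rot: [3.138, -0.007, 1.573]
contact_force: [-0.7, -0.1, 0.2]
grip_width: 61.0
```

```bash
python3 look.py wrist ac 175 55|head -1; python3 sc.py ac2; python3 -c "
import cv2
a=cv2.imread('pics/ac.png'); cv2.imwrite('pics/ac3.png',cv2.resize(a[60:180,220:340],None,fx=5,fy=5))"
```

```text
23.7667 [451.1 204.1 156.6] [ 3.1381 -0.007   1.5733] 61.0 0.026
[450.9 204.1 156.3] [ 3.1387 -0.0066  1.5738] 60.4 [ 0.3  0.  -0.1]
```

View pics/ac3.png

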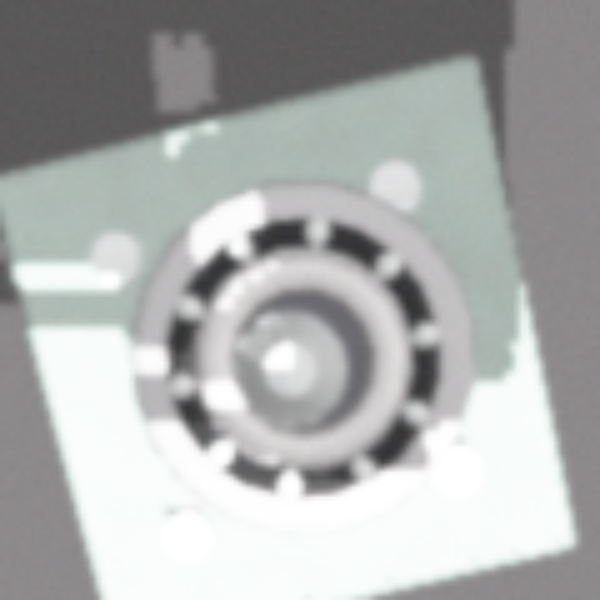

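View pics/ac2.png

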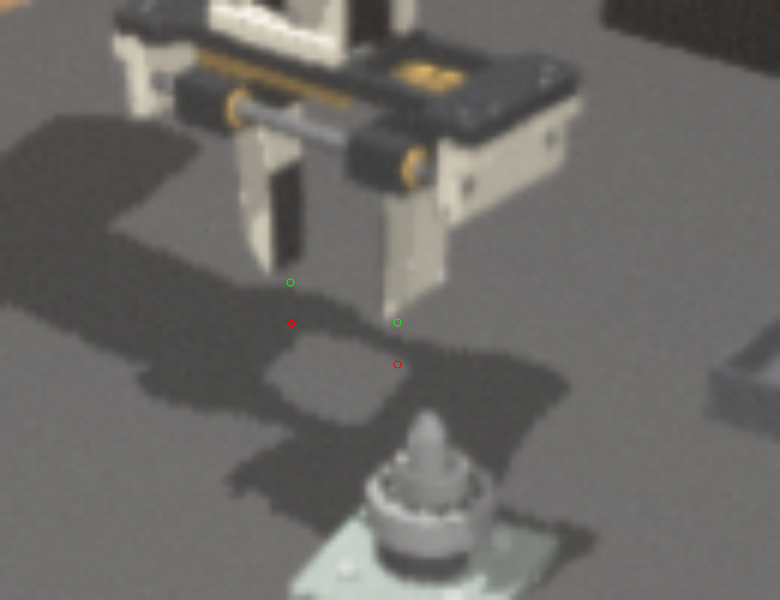

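step_arm(moves=[-1,0.4,0,0,0,0,-0.65,-1,0.4,0,0,0,0,-0.65,-1,0.4,0,0,0,0,-0.65,-1,0.4,0,0,0,0,-0.65,-1,0.4,0,0,0,0,-0.65,-1,0.4,0,0,0,0,-0.65,-1,0.4,0,0,0,0,-0.65,-1,0.4,0,0,0,0,-0.65])

```text
time: 24.53
tool_pos: [514.7, 49.5, 149.3]
tcp_rot: [-3.132, -0.01, 1.589]
contact_force: [-0.2, -0.1, 0.7]
grip_width: 75.7
```

step_arm(moves=[-1,0.4,0,0,0,0,-0.65,-1,0.4,0,0,0,0,-0.65,-1,0.4,0,0,0,0,-0.65,-1,0.4,0,0,0,0,-0.65,-1,0.4,0,0,0,0,-0.65,-1,0.4,0,0,0,0,-0.65,-1,0.4,0,0,0,0,-0.65,-1,0.4,0,0,0,0,-0.65])

```text
time: 25.2
tool_pos: [584.3, -108.6, 139.1]
tcp_rot: [-3.119, -0.015, 1.597]
contact_force: [0.0, -0.5, 1.0]
grip_width: 75.6
```

step_arm(moves=[-1,0.3,0,-0.31,-0.22,0.38,-0.65,-1,0.35,0,0,0,0,-0.65,-1,0.3,0,0,0,0,-0.65,-1,0.3,0.2,0,0,0,-0.65,-1,0.3,0.3,0,0,0,-0.65,-1,0.3,0.3,0,0,0,-0.65,0,0,0,0,0,0,-0.65,0,0,0,0,0,0,-0.65])

```text
time: 25.87
tool_pos: [625.0, -233.2, 114.7]
tcp_rot: [-3.139, 0.002, 1.563]
contact_force: [0.4, 0.9, 1.0]
grip_width: 76.1
```

```bash
python3 look.py wrist ad 175 16
```

```text
25.8667 [ 625.  -233.2  114.7] [-3.1393e+00  2.0000e-03  1.5626e+00] 76.1 0.033
[ 11.9 232.6] [ 363.6 -265.7] 11.2
[288.1 221.6] [ 633.2 -252.8] 21.6
[141.6 159.3] [ 501.8 -192.1] 15.3
[436.4  55.6] [ 758.  -111.7] 30.2
[265.6   6.5] [615.7 -72.4] 6.1
[261.3  31.1] [613.8 -84.8] 39.0
```

View pics/ad.png

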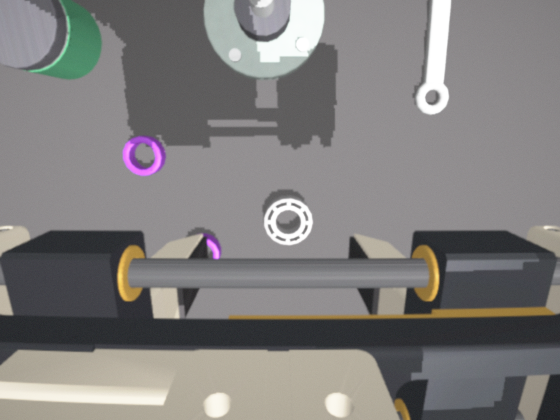

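step_arm(moves=[-0.6,0.2,0.7,0,0,-0.12,-0.65,-0.5,0.2,0.9,0,0,0,-0.65,0,0,1,0,0,0,-0.65,0,0,1,0,0,0,-0.65,0,0,0,0,0,0,-0.65,0,0,0,0,0,0,-0.65])

```text
time: 26.42
tool_pos: [634.6, -248.7, 43.1]
tcp_rot: [3.14, 0.003, 1.576]
contact_force: [-1.4, -0.5, 0.2]
grip_width: 75.8
```

```bash
python3 ov.py ae 633.2 -252.8 16 23 16 12
```

```text
26.4167 [ 634.6 -248.7   43.1] [3.1403 0.0033 1.5759] 75.8 [-1.4 -0.5  0.2]
```

View pics/ae.png

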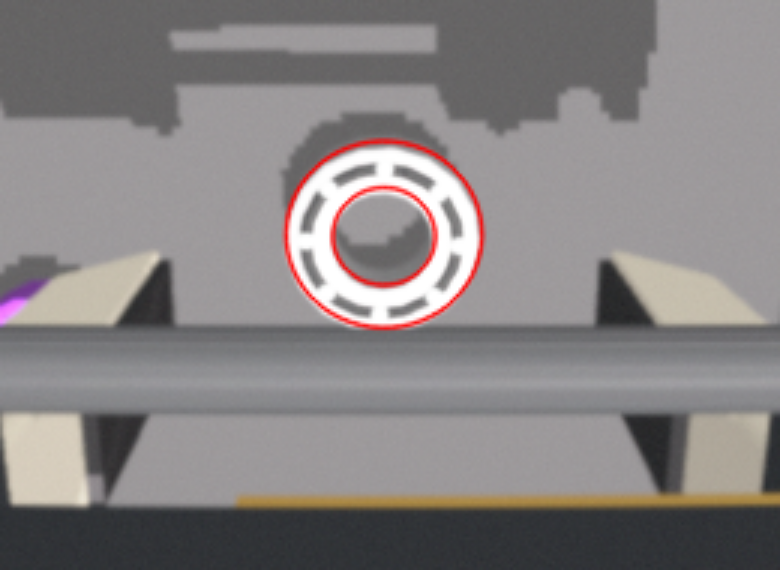

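step_arm(moves=[-0.2,0,0.8,0,0,0.07,-0.65,0,0,0.8,0,0,0,-0.65,0,0,0.8,0,0,0,-0.65,0,0,0,0,0,0,-0.65,0,0,0,0,0,0,-0.65])

```text
time: 26.88
tool_pos: [639.4, -251.6, 3.3]
tcp_rot: [3.129, 0.009, 1.574]
contact_force: [1.0, -0.0, 0.3]
grip_width: 76.0
```

```bash
python3 ov.py af 633.2 -252.8 16 23 16 12
```

```text
26.8833 [ 639.4 -251.6    3.3] [3.1292 0.0088 1.5739] 76.0 [ 1.  -0.   0.3]
```

View pics/af.png

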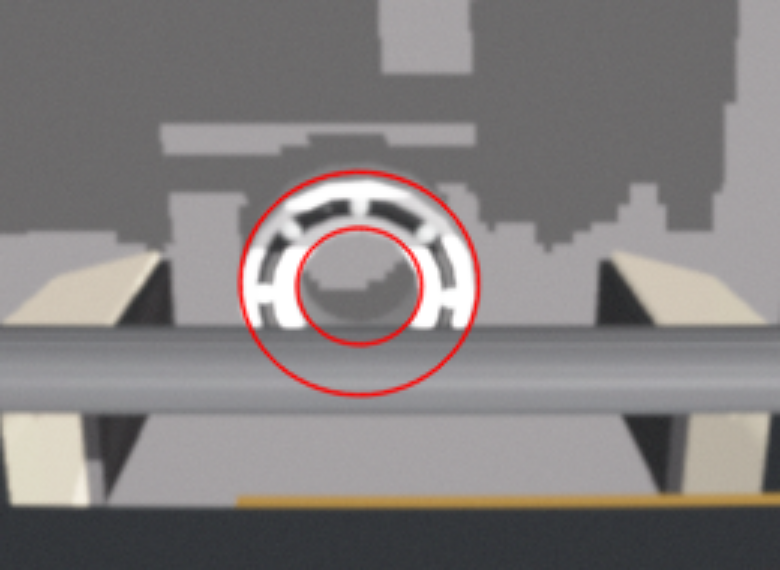

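step_arm(moves=[-0.08,-0.2,0.7,0.18,0.13,0,-0.65,0,0,0.3,0,0,0,-0.65,0,0,0,0,0,0,-0.65,0,0,0,0,0,0,-0.65])

```text
time: 27.27
tool_pos: [637.2, -254.1, -14.1]
tcp_rot: [3.138, 0.002, 1.574]
contact_force: [0.2, -0.5, -0.3]
grip_width: 76.0
```

step_arm(moves=[0.05,-0.12,0.08,0,0,0,-0.65,0,0,0,0,0,0,1,0,0,0,0,0,0,1,0,0,0,0,0,0,1,0,0,0,0,0,0,1,0,0,0,0,0,0,1,0,0,0,0,0,0,1,0,0,0,0,0,0,1])

```text
time: 27.93
tool_pos: [634.9, -253.3, -14.9]
tcp_rot: [3.137, 0.002, 1.574]
contact_force: [0.5, -0.2, -0.8]
grip_width: 44.1
```

step_arm(moves=[0,0,0,0,0,0,1,0,0,0,0,0,0,1,0,0,-0.5,0,0,0,1,0,0,-0.5,0,0,0,1,0,0,-1,0,0,0,1,0,0,-1,0,0,0,1,0,0,0,0,0,0,1])

```text
time: 28.52
tool_pos: [633.9, -252.8, 48.6]
tcp_rot: [3.139, 0.001, 1.574]
contact_force: [1.5, -0.4, 0.2]
grip_width: 44.1
```

```bash
python3 ov.py ag 633.2 -252.8 16 23 ; python3 sc.py ag2
```

```text
28.5167 [ 633.9 -252.8   48.6] [3.1392e+00 8.0000e-04 1.5742e+00] 44.1 [ 1.5 -0.4  0.2]
[ 633.3 -252.4   46.7] [ 3.1408 -0.      1.5743] 44.1 [-0.2 -0.2 -1.5]
```

View pics/ag.png

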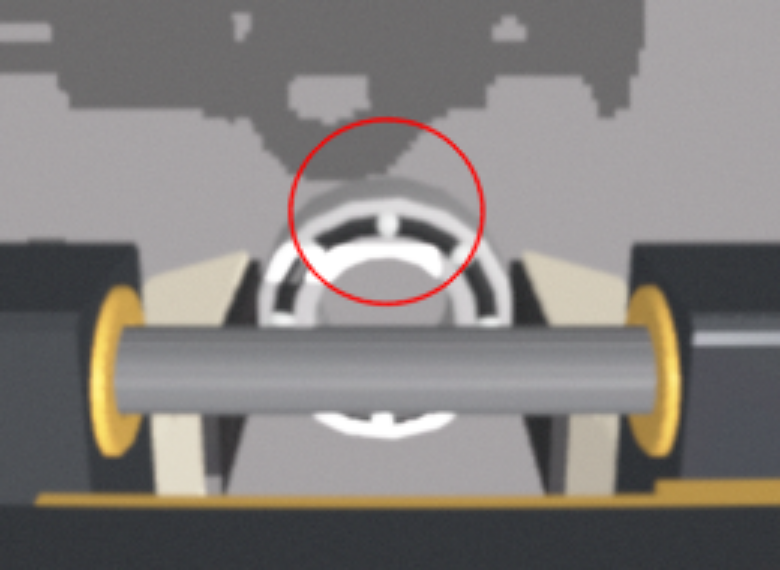

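View pics/ag2.png

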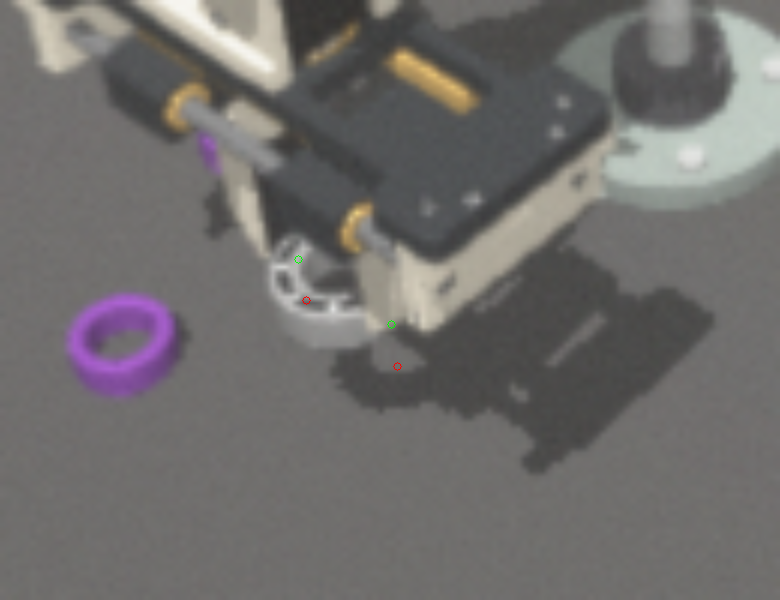

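step_arm(moves=[0,0,-1,0,0,0,1,0.3,0,-1,0,0,0,1,1,-0.33,-1,0,0,0,1,1,-0.33,-0.3,0,0,0,1,1,-0.33,0,0,0,0,1,1,-0.33,0,0,0,0,1,1,-0.33,0,0,0,0,1,1,-0.33,0,0,0,0,1])

```text
time: 29.28
tool_pos: [586.1, -124.0, 102.8]
tcp_rot: [-3.125, -0.008, 1.567]
contact_force: [-0.1, -0.3, -1.4]
grip_width: 43.9
```

step_arm(moves=[1,-0.33,0,-0.05,0,0,1,1,-0.33,0,-0.05,0,0,1,1,-0.33,0,-0.05,0,0,1,1,-0.33,0,-0.05,0,0,1,1,-0.33,0,-0.05,0,0,1,1,-0.33,0,-0.05,0,0,1,1,-0.33,0,-0.05,0,0,1,1,-0.33,0,-0.05,0,0,1])

```text
time: 29.95
tool_pos: [523.7, 45.0, 94.5]
tcp_rot: [-3.136, -0.011, 1.566]
contact_force: [-0.6, -0.4, 0.4]
grip_width: 43.9
```

step_arm(moves=[1,-0.33,0,-0.05,0,0,1,1,-0.33,0,-0.05,0,0,1,1,-0.33,0,-0.05,0,0,1,1,-0.33,0,-0.05,0,0,1,1,-0.33,0,-0.05,0,0,1,1,-0.33,0,-0.05,0,0,1,1,-0.33,0,-0.05,0,0,1])

```text
time: 30.53
tool_pos: [469.0, 191.3, 88.0]
tcp_rot: [3.136, -0.01, 1.565]
contact_force: [0.1, -0.1, -1.0]
grip_width: 43.8
```

step_arm(moves=[0.9,-0.25,-0.4,0.08,-0.14,-0.08,1,0.9,-0.25,-0.4,0,0,0,1,0.9,-0.2,0,0,0,0,1,0.8,-0.1,0,0,0,0,1,0,0,0,0,0,0,1,0,0,0,0,0,0,1,0,0,0,0,0,0,1])

```text
time: 31.12
tool_pos: [444.4, 266.2, 97.2]
tcp_rot: [-3.127, 0.005, 1.577]
contact_force: [0.3, 0.2, -0.4]
grip_width: 43.7
```

```bash
python3 ov.py ah 450.6 265 93 4 85 9
```

```text
31.1167 [444.4 266.2  97.2] [-3.1267  0.0048  1.5769] 43.7 [ 0.3  0.2 -0.4]
```

View pics/ah.png

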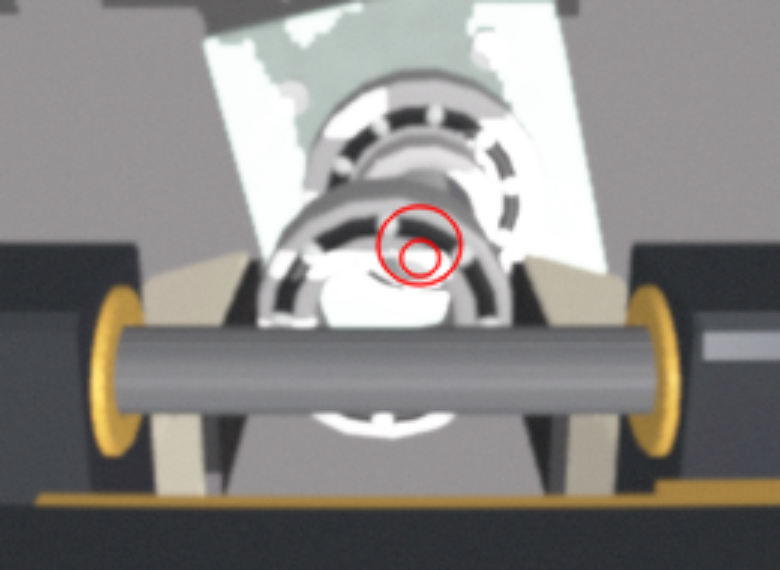

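step_arm(moves=[0.1,0.3,0,-0.21,0.07,0.07,1,0,0,0,0,0,0,1,0,0,0,0,0,0,1])

```text
time: 31.42
tool_pos: [451.3, 265.8, 96.3]
tcp_rot: [-3.141, 0.001, 1.568]
contact_force: [-0.4, -0.0, -1.3]
grip_width: 43.9
```

```bash
python3 ov.py ai 450.6 265 93 4 85 9
```

```text
31.4167 [451.3 265.8  96.3] [-3.1414e+00  7.0000e-04  1.5681e+00] 43.9 [-0.4 -0.  -1.3]
```

View pics/ai.png

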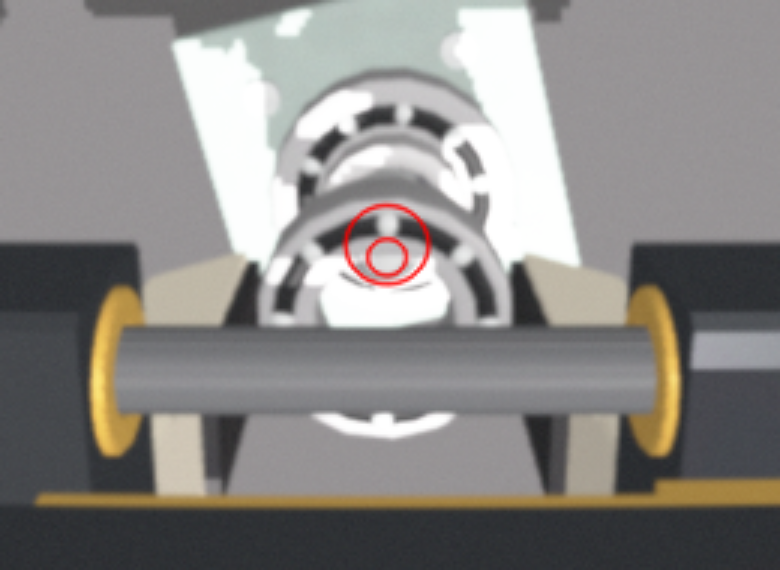

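Aligned. Descending.

step_arm(moves=[0,0,0.3,0,0,-0.03,1,0,0,0.3,0,0,0,1,0,0,0.3,0,0,0,1,0,0,0,0,0,0,1])

```text
time: 31.8
tool_pos: [451.8, 264.8, 76.8]
tcp_rot: [3.141, 0.001, 1.569]
contact_force: [-0.8, -1.1, -1.7]
grip_width: 44.1
```

```bash
python3 ov.py aj 450.6 265 93 4 85 9; python3 sc.py aj2
```

```text
31.8 [451.8 264.8  76.8] [3.1411e+00 5.0000e-04 1.5688e+00] 44.1 [-0.8 -1.1 -1.7]
[452.  264.9  77.2] [3.1406e+00 4.0000e-04 1.5689e+00] 44.0 [-0.4  0.3 -1.3]
```

View pics/aj.png

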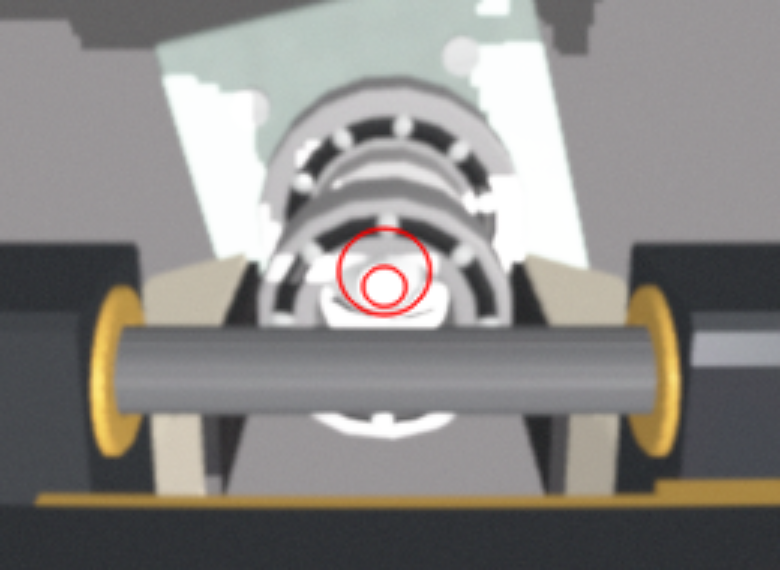

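View pics/aj2.png

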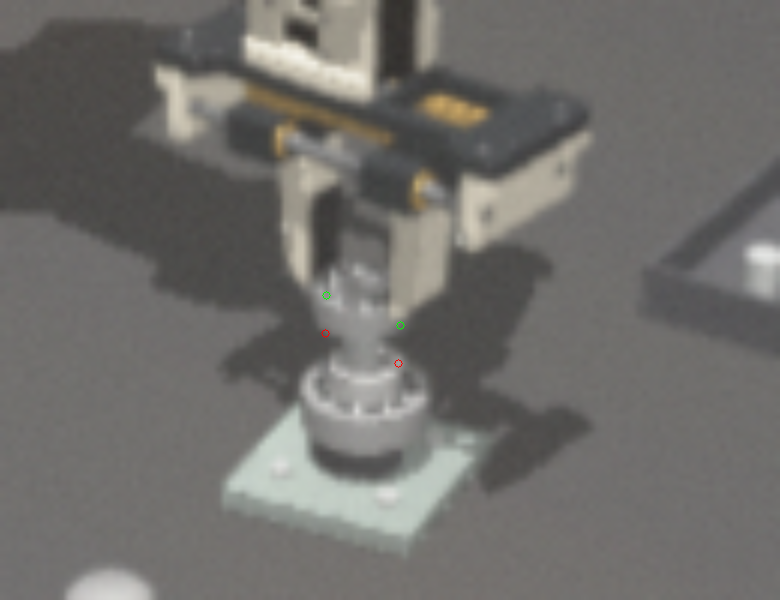

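step_arm(moves=[0.04,-0.04,0.4,0.02,0,0,1,0,-0.02,0.4,0.02,0,0,1,0,-0.02,0.1,0,0,0,1,0,0,0,0,0,0,1])

```text
time: 32.23
tool_pos: [450.8, 266.4, 58.1]
tcp_rot: [-3.141, -0.0, 1.569]
contact_force: [0.5, -0.3, -0.8]
grip_width: 44.3
```

```bash
python3 ov.py ak 450.6 265 93 4 85 9; python3 sc.py ak2
```

```text
32.2333 [450.8 266.4  58.1] [-3.1410e+00 -4.0000e-04  1.5693e+00] 44.3 [ 0.5 -0.3 -0.8]
[450.8 266.3  58.2] [-3.1409e+00 -3.0000e-04  1.5693e+00] 44.0 [ 0.4 -0.8 -1.1]
```

View pics/ak.png

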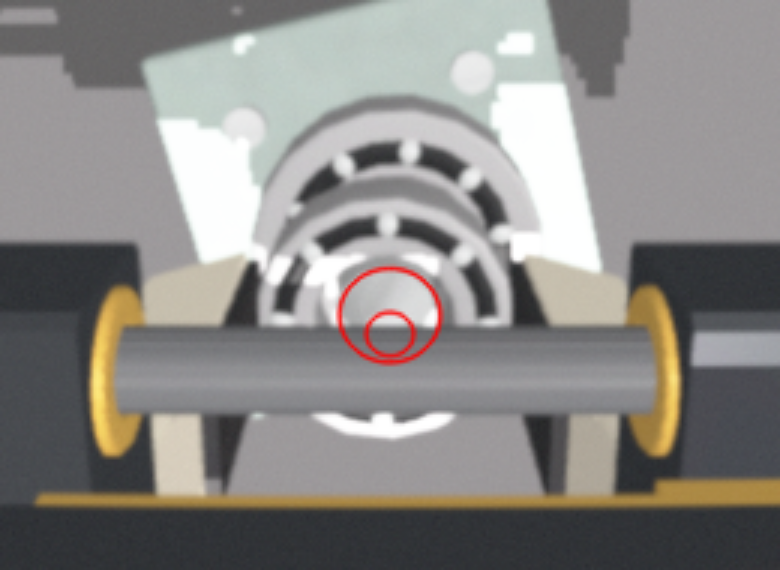

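View pics/ak2.png

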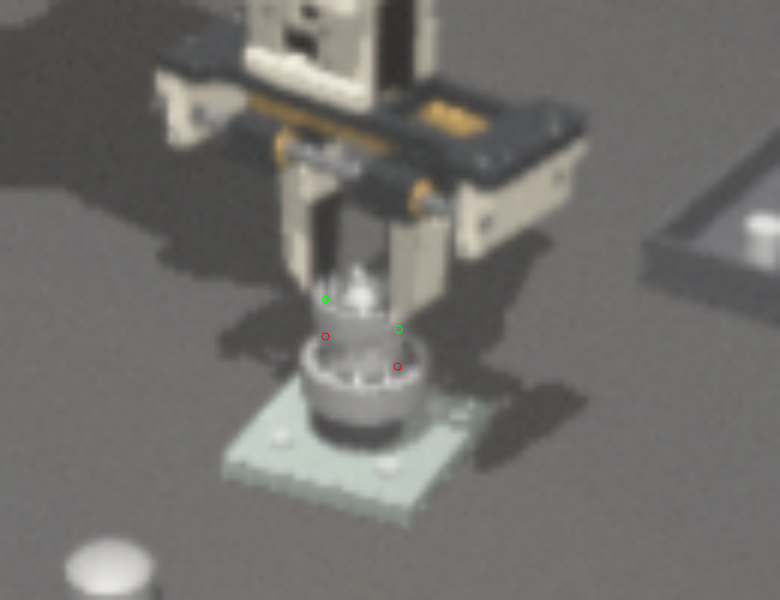

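step_arm(moves=[-0.03,0,0.2,0,0,0,1,0,-0.03,0.1,0,0,0,1,0,0,0,0,0,0,1])

```text
time: 32.58
tool_pos: [451.8, 266.1, 54.2]
tcp_rot: [3.138, -0.002, 1.57]
contact_force: [-0.0, -0.1, -0.3]
grip_width: 44.2
```

step_arm(moves=[-0.05,-0.1,0.12,0,0,0,1,0,0,0,0,0,0,1])

```text
time: 32.75
tool_pos: [452.6, 266.5, 54.5]
tcp_rot: [3.131, -0.005, 1.569]
contact_force: [-0.5, -0.8, -1.1]
grip_width: 43.8
```

step_arm(moves=[-0.05,-0.15,0.15,0.12,0,0,1,0,-0.05,0.1,0.05,0,0,1])

```text
time: 32.92
tool_pos: [452.5, 266.9, 53.7]
tcp_rot: [3.133, -0.009, 1.57]
contact_force: [-6.6, -5.3, 22.2]
grip_width: 43.8
```

```bash
python3 ov.py al 450.6 265 93 4; python3 sc.py al2
```

```text
32.9167 [452.5 266.9  53.7] [ 3.1326 -0.009   1.5698] 43.8 [-6.6 -5.3 22.2]
[452.4 266.8  53.8] [ 3.1328 -0.0088  1.5698] 44.0 [-3.  -2.8 18.7]
```

View pics/al2.png

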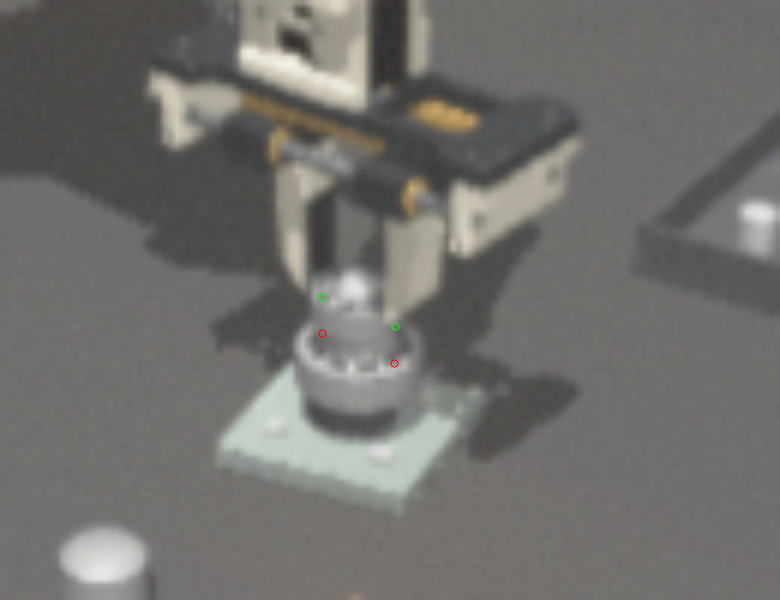

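The force is 22 N at z 53.7, against 53.2–54 expected, so the small bearing is seated. Releasing.

step_arm(moves=[0,0,-0.05,0,0,0,-1,0,0,0,0,0,0,-1,0,0,0,0,0,0,-1,0,0,0,0,0,0,-1,0,0,-0.5,0,0,0,-1,0,0,-1,0,0,0,-1,0,0,-1,0,0,0,-0.8,0,0,-1,0,0,0,-0.7])

```text
time: 33.68
tool_pos: [447.9, 264.4, 123.1]
tcp_rot: [-3.139, -0.004, 1.569]
contact_force: [-0.1, 0.5, -0.4]
grip_width: 79.3
```

step_arm(moves=[-1,0,-0.5,0,0,0,-0.65,-1,0,0,0,0,0,-0.65,-1,0,0,0,0,0,-0.65,0,0,0,0,0,0,-0.65,0,0,0,0,0,0,-0.65])

```text
time: 34.1
tool_pos: [450.3, 204.2, 140.4]
tcp_rot: [3.135, -0.008, 1.571]
contact_force: [0.1, 0.7, 0.3]
grip_width: 75.6
```

```bash
python3 look.py wrist am 175 55|head -1; python3 sc.py am2; python3 -c "
import cv2
a=cv2.imread('pics/am.png'); cv2.imwrite('pics/am3.png',cv2.resize(a[60:180,220:340],None,fx=5,fy=5))"
```

```text
34.1 [450.3 204.2 140.4] [ 3.135  -0.0081  1.5715] 75.6 0.025
[450.4 204.4 140.3] [ 3.135  -0.0078  1.572 ] 75.6 [0.7 0.1 1.3]
```

View pics/am.png

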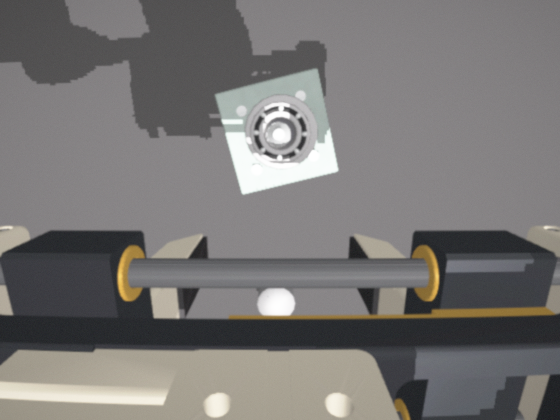

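View pics/am2.png

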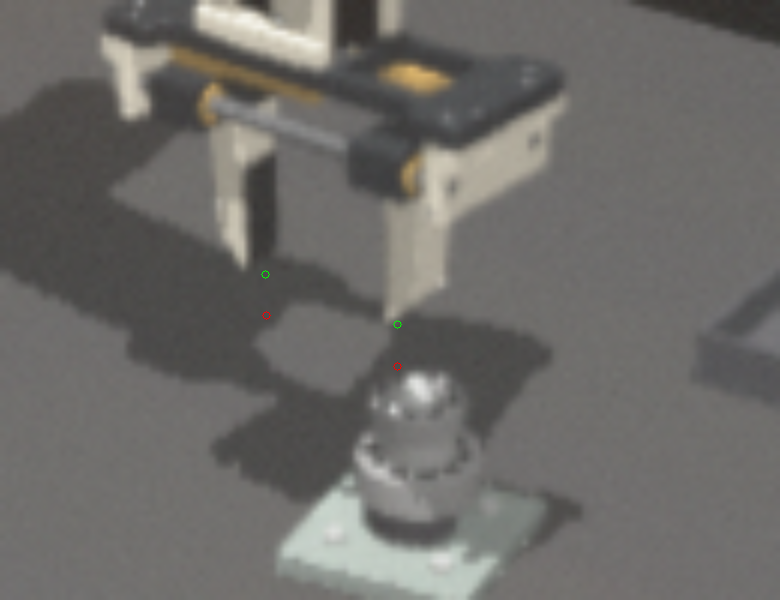

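step_arm(moves=[-1,0,0.3,0.08,-0.1,0,-0.5,-1,0,0.3,0,0,0,-0.5,-1,0,0.3,0,0,0,-0.5,-1,0,0.3,0,0,0,-0.5,-0.7,0,0.3,0,0,0,-0.5,0,0,0,0,0,0,-0.5,0,0,0,0,0,0,-0.5])

```text
time: 34.78
tool_pos: [450.8, 114.0, 107.9]
tcp_rot: [-3.141, -0.003, 1.58]
contact_force: [-0.5, -0.4, -0.0]
grip_width: 68.9
```

```bash
python3 look.py wrist an 175 26
```

```text
34.7833 [450.8 114.  107.9] [-3.1407e+00 -3.0000e-03  1.5803e+00] 68.9 0.013
[509.  232.1] [660.5  88.9] 8.1
[ 12.1 232.8] [206.3  83.4] 10.8
[275.5 227.7] [448.1  92.8] 17.3
[278.8  31.9] [452.1 242.8] 36.1
```

View pics/an.png

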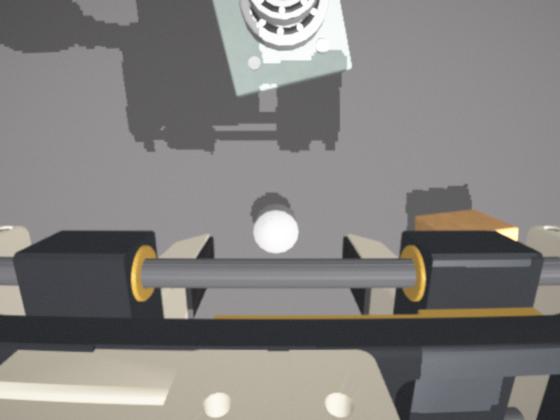

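Run:
```python
from tl import *
o=get_obs();C=cam("wrist",o);im=cv2.imread("pics/an.png").astype(int).mean(2)
m=im>185; m[257:]=0; m[:,:240]=0; m[:,310:]=0
for c in blobs(m,300):
    print(cv2.minEnclosingCircle(c)); print(circ(onplane(C,c[:,0],26)),circ(onplane(C,c[:,0],32)))
```

```text
((275.6136474609375, 231.5), 22.663419723510742)
(array([448.13851525,  89.07996633]), np.float64(19.711361970701702)) (array([448.17174186,  91.08636595]), np.float64(19.267426663482915))
((266.65216064453125, 55.0), 46.41495895385742)
(array([442.2987997 , 232.93045486]), np.float64(26.36153505232693)) (array([442.4635472 , 231.69708288]), np.float64(25.76782589211997))
((280.5, 4.0), 28.77943229675293)
(array([451.79588612, 273.5802904 ]), np.float64(14.094886264679344)) (array([451.74674215, 271.43141105]), np.float64(13.777444087247826))
((275.5, 18.0), 38.029693603515625)
(array([449.09400676, 266.0294059 ]), np.float64(21.768177230229877)) (array([449.10571398, 264.05058603]), np.float64(21.277918745780855))
```

step_arm(moves=[-0.7,-0.05,0.7,0,0,0.13,-0.5,-0.55,-0.05,0.9,0,0,0,-0.5,0,0,1,0,0,0,-0.5,0,0,0.8,0,0,0,-0.5,0,0,0,0,0,0,-0.5,0,0,0,0,0,0,-0.5])

```text
time: 35.33
tool_pos: [452.7, 95.5, 40.4]
tcp_rot: [3.135, -0.005, 1.579]
contact_force: [-0.2, 0.4, 0.1]
grip_width: 68.7
```

```bash
python3 ov.py ao 448.1 89.1 26 20 32 14 0 20
```

```text
35.3333 [452.7  95.5  40.4] [ 3.1349 -0.005   1.5785] 68.7 [-0.2  0.4  0.1]
```

View pics/ao.png

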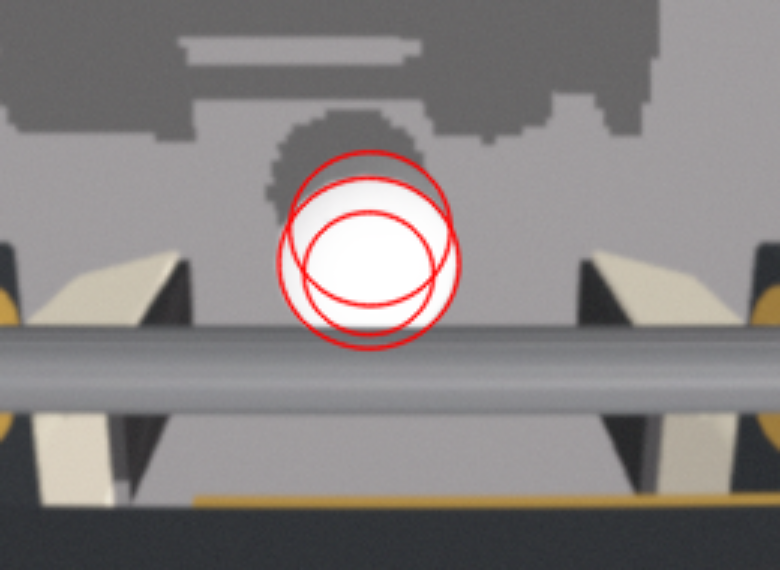

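step_arm(moves=[-0.4,-0.2,0.8,0.1,-0.07,0.1,-0.5,0,0,0.8,0,0,0,-0.5,0,0,0.6,0,0,0,-0.5,0,0,0,0,0,0,-0.5,0,0,0,0,0,0,-0.5])

```text
time: 35.8
tool_pos: [454.0, 90.4, 1.1]
tcp_rot: [3.13, -0.001, 1.575]
contact_force: [0.2, 0.4, 0.9]
grip_width: 68.8
```

```bash
python3 ov.py ap 448.1 89.1 26 20 32 14 0 20
```

```text
35.8 [454.   90.4   1.1] [ 3.1304e+00 -6.0000e-04  1.5754e+00] 68.8 [0.2 0.4 0.9]
```

View pics/ap.png

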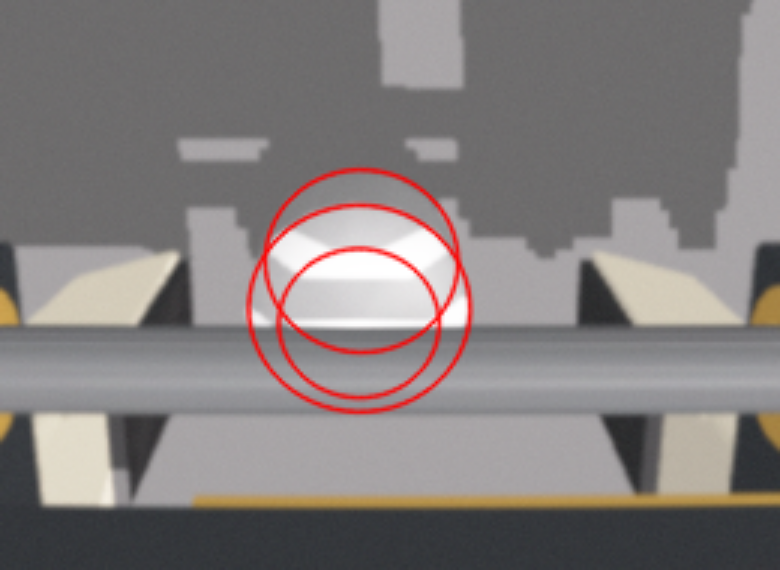

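step_arm(moves=[-0.08,-0.22,0.6,0.16,0,0.06,-0.5,0,-0.05,0.25,0,0,0,-0.5,0,0,0,0,0,0,-0.5,0,0,0,0,0,0,-0.5])

```text
time: 36.18
tool_pos: [450.4, 89.2, -14.7]
tcp_rot: [3.137, -0.001, 1.572]
contact_force: [0.2, -0.0, 0.2]
grip_width: 68.9
```

step_arm(moves=[-0.02,-0.08,0.02,0,0,0,-0.5,0,0,0,0,0,0,1,0,0,0,0,0,0,1,0,0,0,0,0,0,1,0,0,0,0,0,0,1,0,0,0,0,0,0,1,0,0,0,0,0,0,1,0,0,0,0,0,0,1])

```text
time: 36.85
tool_pos: [449.1, 88.7, -14.5]
tcp_rot: [3.136, -0.001, 1.571]
contact_force: [-0.1, -0.2, -0.7]
grip_width: 38.6
```

step_arm(moves=[0,0,0,0,0,0,1,0,0,0,0,0,0,1,0,0,-0.5,0,0,0,1,0,0,-0.5,0,0,0,1,0,0,-1,0,0,0,1,0,0,-1,0,0,0,1,0,0,0,0,0,0,1])

```text
time: 37.43
tool_pos: [447.0, 88.6, 46.1]
tcp_rot: [3.142, -0.001, 1.571]
contact_force: [1.3, 0.3, -0.5]
grip_width: 38.9
```

```bash
python3 ov.py aq 448.1 89.1 0 20; python3 sc.py aq2
```

```text
37.4333 [447.   88.6  46.1] [ 3.1416e+00 -8.0000e-04  1.5713e+00] 38.9 [ 1.3  0.3 -0.5]
[446.3  88.5  44.7] [-3.1401e+00 -7.0000e-04  1.5712e+00] 38.5 [-0.2  0.3 -1.2]
```

View pics/aq.png

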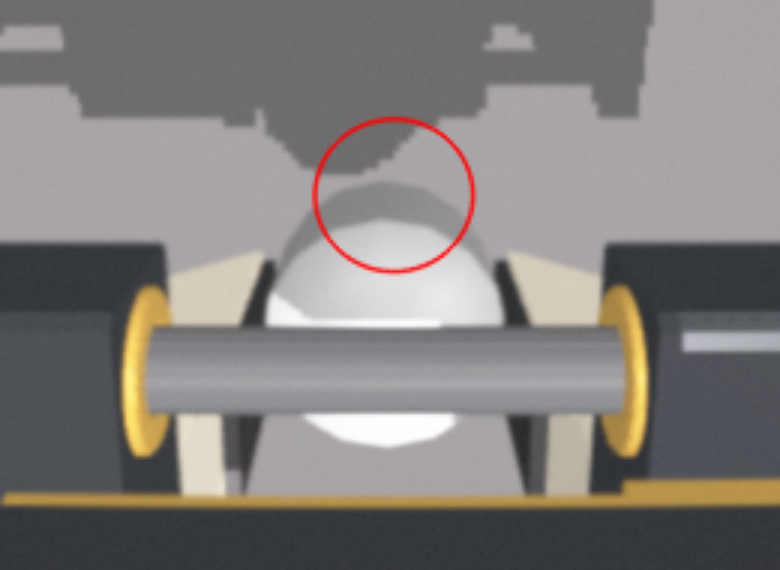

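View pics/aq2.png

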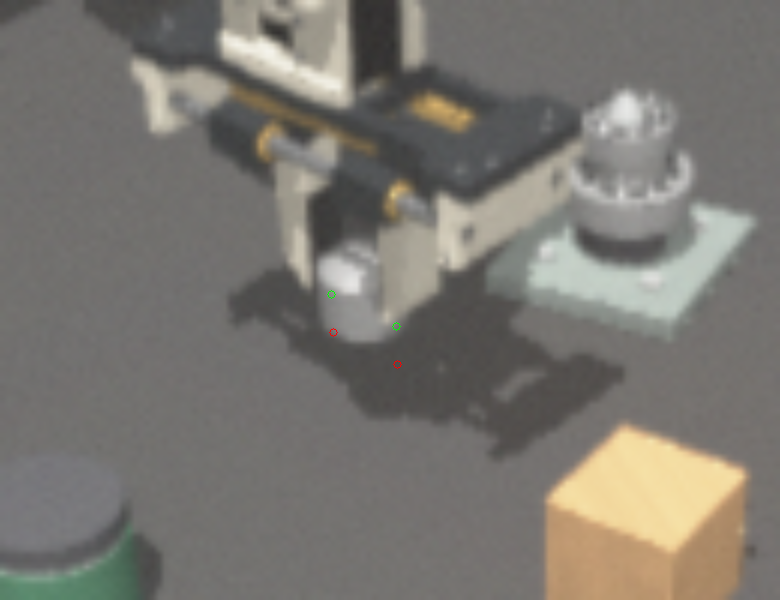

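step_arm(moves=[0,0,-1,0,0,0,1,0,0,-1,0,0,0,1,0.5,0.03,-1,0,0,0,1,1,0.03,-0.4,-0.03,0,0,1,1,0.03,0,-0.03,0,0,1,1,0.03,0,-0.03,0,0,1,1,0.03,0,-0.03,0,0,1,1,0.03,0,-0.03,0,0,1])

```text
time: 38.2
tool_pos: [444.6, 198.6, 104.5]
tcp_rot: [-3.132, 0.002, 1.564]
contact_force: [0.6, 0.0, -0.7]
grip_width: 38.9
```

step_arm(moves=[1,0.05,0,-0.05,0,0,1,1,0.05,0,-0.05,0,0,1,0.2,0,0,0,0,0,1,0,0,0,0,0,0,1,0,0,0,0,0,0,1])

```text
time: 38.62
tool_pos: [443.1, 246.5, 97.0]
tcp_rot: [-3.129, 0.005, 1.569]
contact_force: [-0.5, -0.4, -0.1]
grip_width: 38.7
```

```bash
python3 ov.py ar 450.6 265 93 4 85 9; python3 sc.py ar2
```

```text
38.6167 [443.1 246.5  97. ] [-3.1288  0.005   1.5687] 38.7 [-0.5 -0.4 -0.1]
[443.  246.2  96.9] [-3.1284  0.0052  1.5681] 38.8 [ 0.5 -0.4 -1.1]
```

View pics/ar.png

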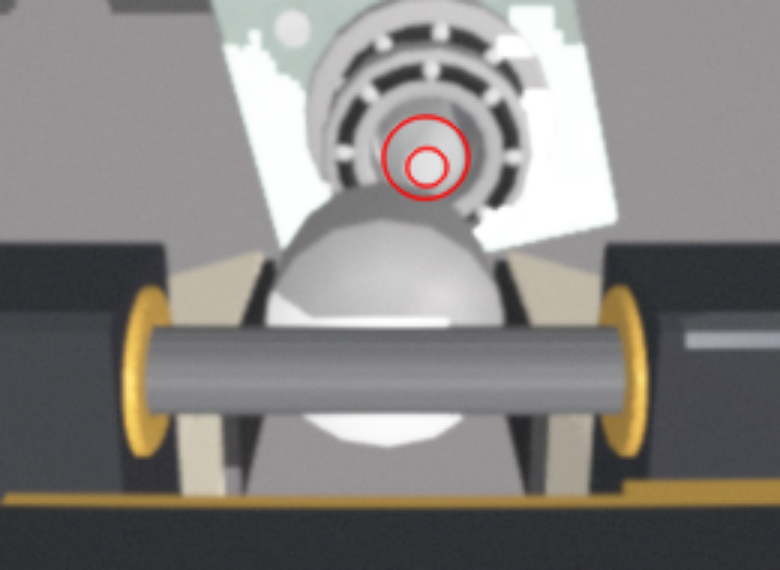

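View pics/ar2.png

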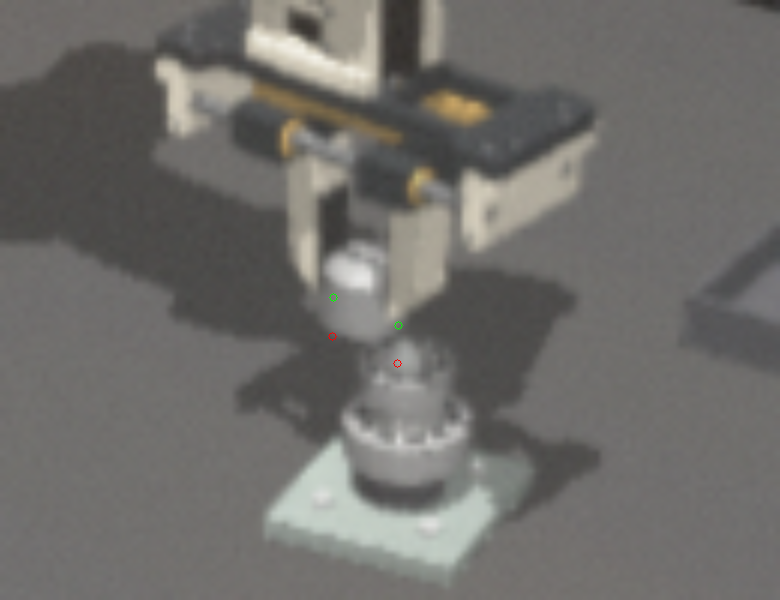

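step_arm(moves=[0.95,0.33,0,-0.18,0.07,0,1,0,0,0,0,0,0,1,0,0,0,0,0,0,1,0,0,0,0,0,0,1])

```text
time: 39.05
tool_pos: [450.4, 261.4, 96.7]
tcp_rot: [-3.141, 0.002, 1.563]
contact_force: [0.6, 0.8, -1.1]
grip_width: 38.7
```

step_arm(moves=[0.2,0.05,0.1,0,0,-0.1,1,0,0,0.2,0,0,0,1,0,0,0,0,0,0,1])

```text
time: 39.3
tool_pos: [451.5, 263.8, 90.4]
tcp_rot: [-3.14, 0.002, 1.569]
contact_force: [0.8, -1.0, -0.9]
grip_width: 38.4
```

```bash
python3 ov.py as 450.6 265 93 4 85 9; python3 sc.py as2
```

```text
39.3 [451.5 263.8  90.4] [-3.1403e+00  2.0000e-03  1.5687e+00] 38.4 [ 0.8 -1.  -0.9]
[451.7 263.9  90.7] [-3.1407e+00  1.8000e-03  1.5686e+00] 39.0 [-0.2  0.  -1. ]
```

View pics/as.png

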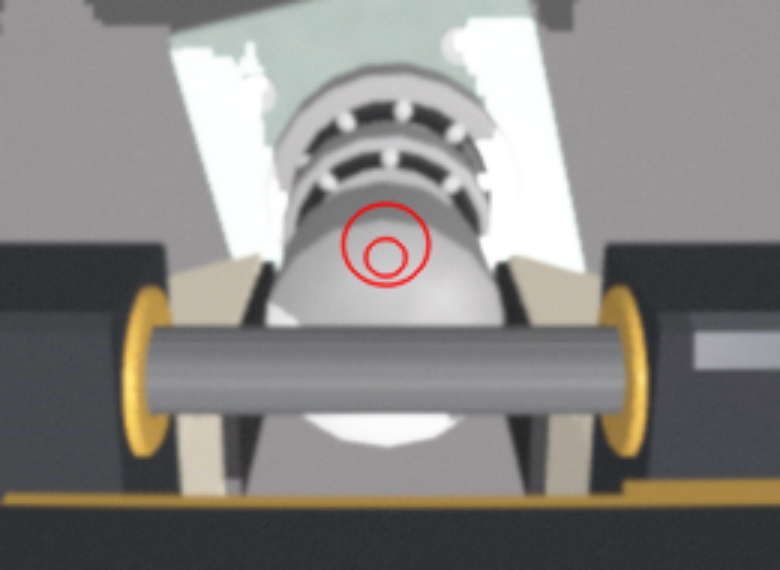

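View pics/as2.png

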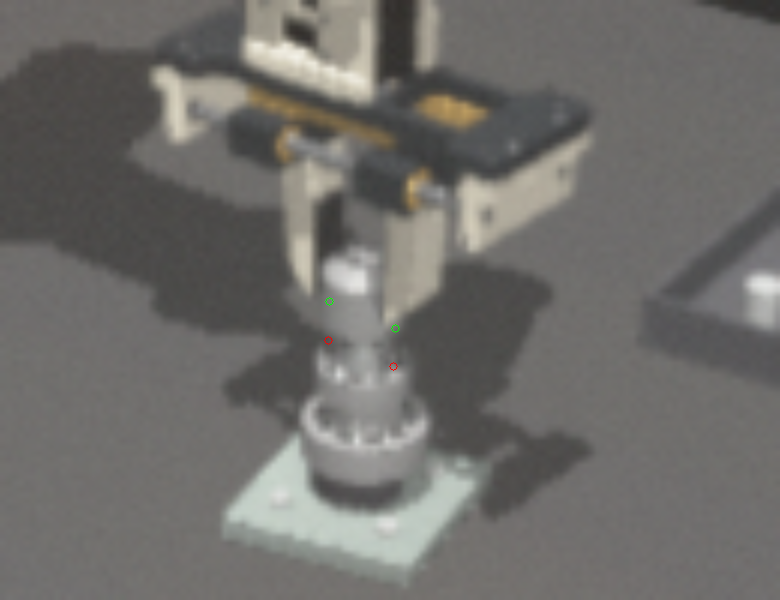

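step_arm(moves=[0.09,0,0.25,0,0,-0.02,1,0,-0.02,0.25,0,0,0,1,0,0,0,0,0,0,1])

```text
time: 39.65
tool_pos: [451.6, 265.9, 80.3]
tcp_rot: [3.142, 0.001, 1.57]
contact_force: [-0.4, 1.2, -0.9]
grip_width: 38.4
```

```bash
python3 sc.py at2
```

```text
[451.6 265.9  80.3] [3.1415e+00 1.4000e-03 1.5701e+00] 38.4 [-0.4  1.2 -0.9]
```

View pics/at2.png

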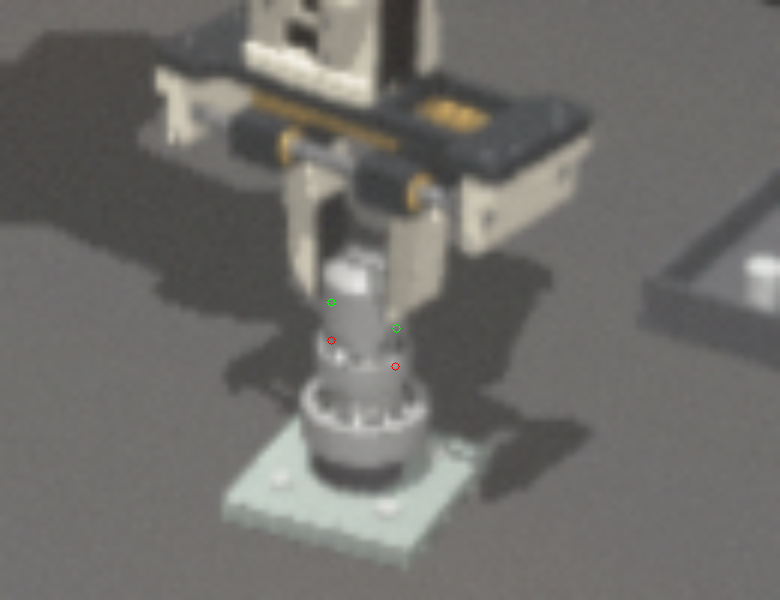

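step_arm(moves=[0,-0.03,0.25,0,0,0,1,0,-0.03,0.15,0,0,0,1,0,0,0,0,0,0,1])

```text
time: 39.95
tool_pos: [450.4, 266.0, 71.7]
tcp_rot: [3.141, 0.001, 1.57]
contact_force: [-0.7, 0.1, -1.5]
grip_width: 38.3
```

step_arm(moves=[-0.03,-0.05,0.12,0,0,0,1,0,0,0,0,0,0,1])

```text
time: 40.12
tool_pos: [450.7, 266.1, 70.8]
tcp_rot: [3.138, -0.0, 1.57]
contact_force: [-0.6, 0.7, -0.1]
grip_width: 38.4
```

step_arm(moves=[-0.03,-0.05,0.15,0.1,0,0,1,0,-0.05,0.1,0.05,0,0,1])

```text
time: 40.28
tool_pos: [451.0, 266.7, 70.4]
tcp_rot: [3.141, -0.003, 1.571]
contact_force: [-3.2, -3.5, 15.6]
grip_width: 39.0
```

```bash
python3 sc.py au2
```

```text
[451.  266.7  70.4] [ 3.1414 -0.0034  1.5708] 39.0 [-3.2 -3.5 15.6]
```

View pics/au2.png

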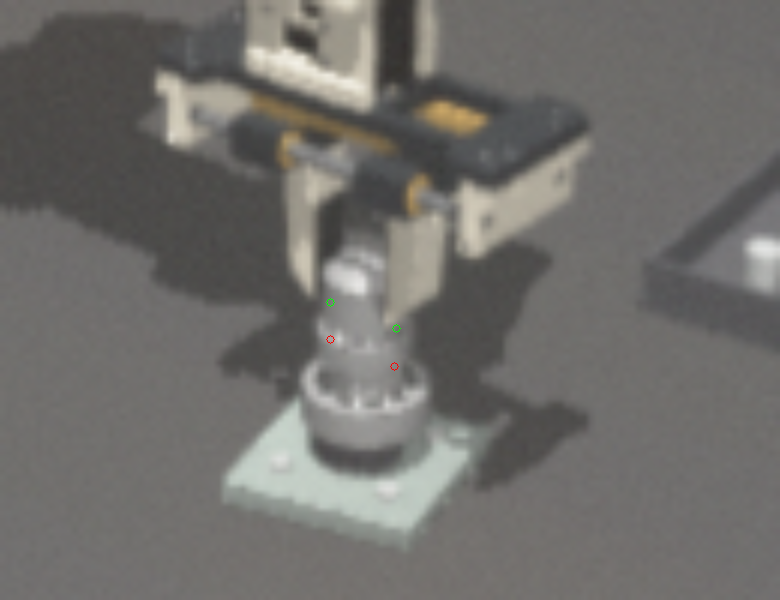

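The cap is seated, with 16 N at 70.4 against 70.5 expected. Releasing and backing away.

step_arm(moves=[0,0,0,0,0,0,-1,0,0,0,0,0,0,-1,0,0,0,0,0,0,-1,0,0,0,0,0,0,-1,0,0,-0.5,0,0,0,-1,0,0,-1,0,0,0,-1,0,0,-1,0,0,0,-1,0,0,-1,0,0,0,-1])

```text
time: 41.0
tool_pos: [448.0, 264.9, 139.9]
tcp_rot: [-3.132, 0.001, 1.571]
contact_force: [-0.1, 0.3, 0.7]
grip_width: 87.5
```

step_arm(moves=[-1,0,-0.5,0,0,0,-1,-1,0,0,0,0,0,-1,-1,0,0,0,0,0,-1,0,0,0,0,0,0,-1,0,0,0,0,0,0,-1,0,0,0,0,0,0,-1])

```text
time: 41.5
tool_pos: [451.0, 205.0, 158.3]
tcp_rot: [3.14, -0.004, 1.572]
contact_force: [-0.6, -0.7, 1.3]
grip_width: 92.1
```

```bash
python3 sc.py av2; python3 look.py wrist av 175 117
python3 - <<'E'
from h import *
a=capture("scene")[:,:,::-1]; cv2.imwrite("pics/av3.png",a)
E
```

```text
[451.  205.  158.3] [ 3.1402 -0.0037  1.5721] 92.1 [-0.6 -0.7  1.3]
41.55 [451.  205.3 158.2] [ 3.1402 -0.0037  1.5725] 92.4 0.01
[236.1 112.6] [421.4 280.7] 6.4
[281.3 141.1] [451.8 257.4] 28.8
```

View pics/av2.png

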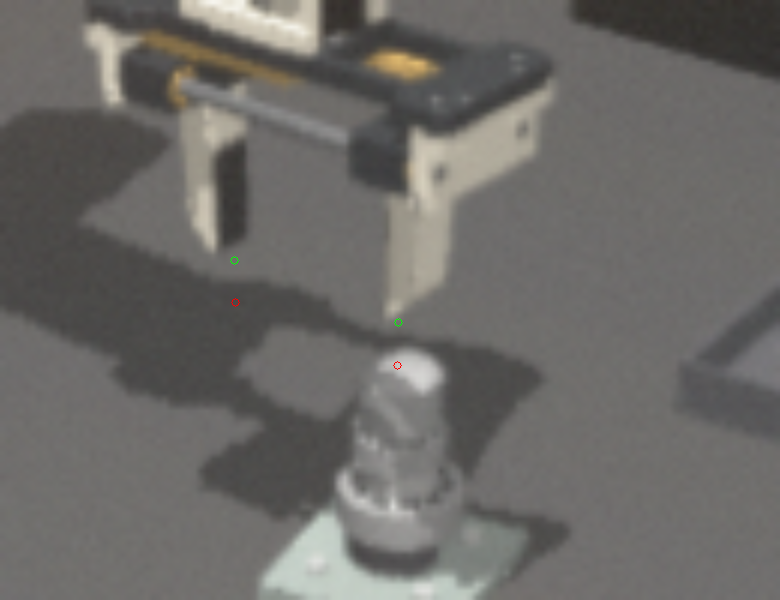

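View pics/av.png

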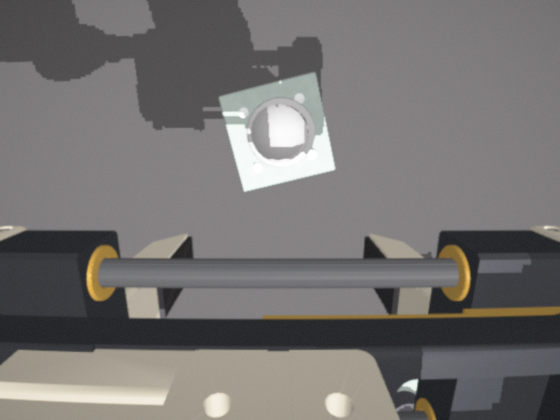

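View pics/av3.png

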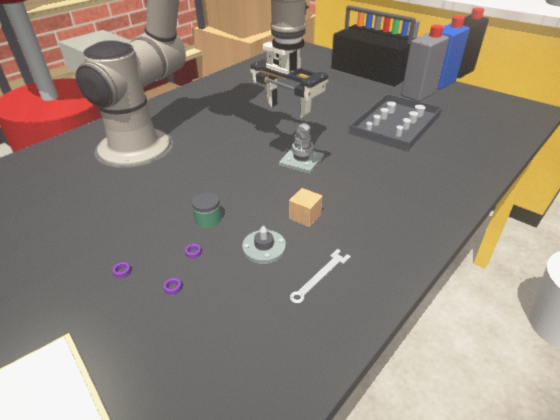

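Run:
```python
from h import *
C=cam("scene"); im=cv2.imread("pics/av3.png"); a=np.linspace(0,6.28,60)
p0=proj(C,[450.6,265,60])[0].astype(int); s=8
c=cv2.resize(im[p0[1]-35:p0[1]+30,p0[0]-40:p0[0]+40],None,fx=s,fy=s)
for z,r in ((85,20),(85,23),(117,14),(111,20),(55,31)):
    p=proj(C,np.c_[450.6+r*np.cos(a),265+r*np.sin(a),0*a+z])
    cv2.polylines(c,[((p+.5-p0+[40,35])*s).astype(int)],True,(0,0,255),1)
cv2.imwrite("pics/aw.png",c)
```

```text
(no output)
```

View pics/aw.png

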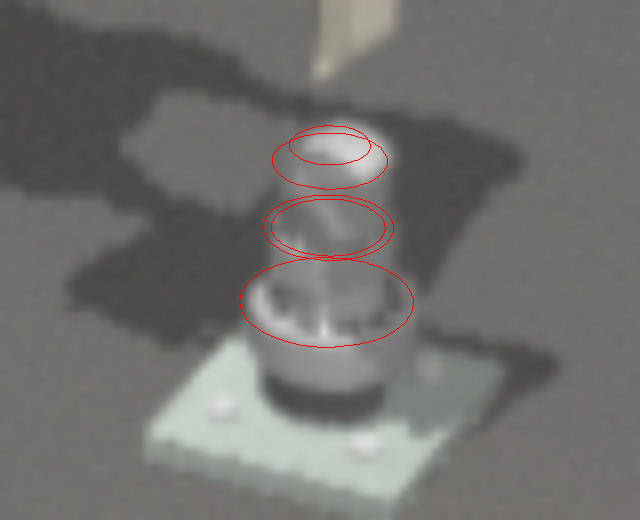

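The heights match the nominal stack, apart from a uniform offset of about 1 px. Handing in.

```bash
python3 -c "
from plant import *
print(get_obs()['time']); print(close_job())"
```

```text
41.65
the job is handed in; nothing more can be done
None
```

I stacked the large bearing, spacer ring, small bearing and dust cap (closed end up) on the taller axle in that order. I handed the job in at 41.65 s; the hand-in reports no verdict.

- **Seating:** I lowered each part until the tool felt it touch down (16–29 N upward), and only then opened the fingers. The touch-down heights were within about 1 mm of the expected values.
- **Last checks:** The final wrist and scene pictures show the stack upright and the gripper open and clear of it. The short axle is bare, and the tin, carton and wrench look undisturbed. Nominal outlines drawn over the scene picture match the stack's heights to about 2 mm, apart from a uniform offset of about 1 pixel.
- **Fingertip height disagreed:** The fingertips were about 20 mm higher than the reported TCP. My first grasp of the large bearing therefore closed above it without disturbing it, and I allowed for the offset afterwards.
- **Off-centre bearing:** The large bearing sits about 3 mm off the axis, within its bore clearance and inside the 8 mm limit.

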